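# Stow the dosing cups and set the drawer's slip-clutch lock

## Robot

A 6-joint arm with a two-finger parallel gripper is mounted at the origin on a cart in front of the work surface, level with it; the furniture and walls round the work are solid. World frame = base frame: x ahead of the robot, y to its left, z up, the work surface at z = 0. Lengths are in m, angles in rad, forces in N, time in s.
With the tool pointing down it reaches from about 0.275 to 1 m from the base axis. Payload 8.4 kg.
Tool frame: the origin (TCP) lies on the centre line of the jaws, within the pads' length; the fingertips stand 14 mm ahead of it and the grasp point (between the pads) lies 5 mm behind it; z points along the fingers, y is the line along which they close (so a half turn about z gives the same grasp; the last joint's range is limited). The gripper opens to 85 mm and grips with 20 to 120 N. Pads are 22 mm wide; open, the fingers measure 114 mm over their backs; the gripper's body (76 mm by 85 mm) begins 54 mm behind the grasp point. The pads swing forward as they close: fully open they stand 13 mm farther back than shut.
Start: joints at [-1.132, 0.353, 1.633, -0, 1.155, -0.002], TCP at [0.267, -0.565, 0.245] pointing down, gripper open.
Joint ranges: [-2.63, 2.63], [-0.92, 2.1], [0.06, 2.66], [-1.3, 4.44], [0, 2.69], [-3.02, 3.02]. Speed limits (rad/s): [2.22, 2.22, 2.79, 3.14, 3.14, 3.14].

## Interface

Orientations are given as a unit quaternion [x, y, z, w].
In Python, from station import env gives the robot as it stands.
- The arm moves only by the tool apply_moves, never from a script. Its arguments are lists of equal length, an entry for each row: "grip": the gripper's target within -1 to 1 (shut at 1, half-way at 0, fully open at -1); "offset": the shift along the tool's x, y, z as a fraction of full scale, a list of three; "delta_rot": the turn, a rotation vector about the tool's x, y, z as a fraction of full scale, a list of three. In form: {"grip": [grip, ...], "offset": [[tx, ty, tz], ...], "delta_rot": [[rx, ry, rz], ...]}. A call has exactly 5 rows; each row shifts and turns the commanded pose from where the row before left it, along the tool's axes as they then stand; what a row does not reach is not made up. Full scale, the value 1, is 300 mm for a shift and 2 pi rad for a turn. A row lasts 1/10 s, in which the tool goes at most 50 mm and 8.59 degrees, less where a joint would pass 70% of its speed; a pose out of reach is approached as far as the arm can. A call with a number of a shift or a turn outside -1 to 1 is refused whole. A call with a gripper value outside its range is refused whole. The fingers move at their own pace and stop on an object; the grip force is fixed at half the most. Time passes only in rows, so rows that do not move let the fingers close, or fill a call up. It gives the time, the measured TCP pose, the force, the opening and the grip force at its end, in the units of the state.
- env.get_state(): the state, without advancing time (a new reading comes with each control period).
- env.capture(name): name is "scene" or "top" or "wrist"; returns the picture (480x640x3 uint8, red, green, blue); there is no depth.
- env.get_calibration(name): a dict with "fx", "fy", "cx", "cy" (pixels), "pose" (4x4, takes a point from camera to world coordinates); the wrist camera has in their place "tool_from_camera" (4x4, takes a point from camera to tool coordinates, whose origin is the TCP and whose axes are the flange's). Camera axes: x right, y up, looking along -z (the intrinsics and any distortion apply to the point x, -y, -z); pixel columns grow to the right and rows downward; lengths in m; the calibration is good to about 2 mm. A picture is of the moment at which its call begins: read the wrist's pose just before it. get_calibration takes no time and is no camera call.
- env.hand_in(): hands the job in; it is judged then, once.
The state is a dict: "time_s": time; "joint_positions": joint angles; "dq": joint speeds; "joint_torque": joint torques, N m; "position": TCP position; "orientation": TCP orientation; "contact_force": force on the tool from outside, world axes, zero at the start; "moment": the same for the moment, N m; "grip_width": finger opening in m; "grip_force": force on a finger pad.
Only numpy, scipy, OpenCV 4.12 (cv2) and the standard library are available. Lean on these libraries where they do the work, as an engineer would, in place of code of your own. Each camera call takes 0.05 s, during which the arm holds its last target. There are 200 camera calls.

## Task

Pack up the steel dosing cups: draw the partly open drawer out and stand every cup that is on the worktop (not the one on the scales) upright on its floor, then push the drawer fully shut. After that tighten the winged lock screw on top of the case, clockwise, until its clutch first slips, and stop there: an eighth of a turn of slipping is the most it should get. Leave the other things on the worktop where they are.

Things in the scene. Friction and masses are not known exactly. Their poses are not given: they have to be found in the camera images.
- dosing_cup_1: plain round steel dosing cup, open at the top, no handle, no lid; 58 mm outside diameter, 52 mm high, wall about 3 mm, about 110 g. Origin: centre of its underside, z up through the mouth. Stands upright on the worktop at the left or right of the case. Two to four of the four identical cups are present (an absent one reads None)
- dosing_cup_2: plain round steel dosing cup, open at the top, no handle, no lid; 58 mm outside diameter, 52 mm high, wall about 3 mm, about 110 g. Origin: centre of its underside, z up through the mouth. Stands upright on the worktop at the left or right of the case. Two to four of the four identical cups are present (an absent one reads None)
- dosing_cup_3: plain round steel dosing cup, open at the top, no handle, no lid; 58 mm outside diameter, 52 mm high, wall about 3 mm, about 110 g. Origin: centre of its underside, z up through the mouth. Stands upright on the worktop at the left or right of the case. Two to four of the four identical cups are present (an absent one reads None)
- dosing_cup_4: plain round steel dosing cup, open at the top, no handle, no lid; 58 mm outside diameter, 52 mm high, wall about 3 mm, about 110 g. Origin: centre of its underside, z up through the mouth. Stands upright on the worktop at the left or right of the case. Two to four of the four identical cups are present (an absent one reads None)
- case: dark wooden drawer case fixed on the worktop, 190 mm deep (x), 330 mm wide (y), 96 mm high. Origin: centre of its underside; x points away from its drawer front, z up. Its front face is the plane x = -95 mm. The lock's thumbscrew stands on its top, at x = -50 mm, y = 0
- drawer (a joint): how far the drawer is out of the case towards the robot, m: 0 fully shut, 0.18 fully out; starts 0.07 to 0.10. It runs along the case's x axis with about 2 N of friction and stays where it is left. It can be drawn out with closed fingertips behind its front panel, inside it (beside the lock there is more room), and shut by pushing on its front
- drawer_floor (a point): centre of the drawer's inner floor (12 mm above the worktop), moving with the drawer; axes as the case's. Inner space x -75 to 75 mm, y -146 to 146 mm, no dividers: four cups fit side by side along y. Side and back walls rise 48 mm above this floor, the front panel 74 mm; the case roof leaves 72 mm, so single upright cups pass under it, cups on top of each other do not
- drawer_front (a point): centre of the outer face of the drawer's flat front panel (326 mm wide, 16 mm thick, 10 to 86 mm above the worktop), moving with the drawer; its x axis points into the case. A 120 mm wide lip sticks out 9 mm from the face 75 to 83 mm above the worktop
- lock_screw (a joint): angle of the lock screw with its steel flange (80 mm disc under the wing, with a radial black mark at right angles to the wing at the start), rad: grows clockwise seen from above; starts between 0 and 1.5, reaches its firm stop, tight, at 4.8. It turns along with the winged cap (0.05 N m) and stays where it is left
- lock_cap (a joint): slip of the drag clutch, rad: angle of the winged cap relative to screw and flange, growing clockwise. 0 at the start and while the screw turns along; grows only when the screw is on its stop and the cap is turned on against the clutch's 0.22 N m. The clutch slips smoothly, and the flange with its mark then stands still under the turning wing
- wing_grip (a point): middle of the black wing of the thumbscrew's cap, 132 mm above the worktop, on the screw's vertical axis. The wing is an upright bar 58 mm long (this point's x axis), 14 mm thick (y axis), from 115 to 145 mm above the worktop; the round black disc of 42 mm diameter that carries it lies below it. The point's z axis points up; turning clockwise from above tightens
- steel_tumbler: bystander: steel tumbler, 82 mm diameter, 110 mm high, right of the cups; origin centre of its underside
- pitcher_small: bystander: steel milk pitcher, 74 x 100 x 91 mm, left of the cups; origin centre of its underside
- mug_2: bystander: small blue mug, 58 x 86 x 49 mm, near the front edge, left of the drawer; origin centre of its underside
- glass_1: bystander: waisted drinking glass, 63 mm diameter, 88 mm high, near the front edge, right of the drawer; origin centre of its underside
There are look-alikes about, which are no part of the job. Leave any red look-alike of the dosing_cup_1 alone. What is shaped like the dosing_cup_4 but yellow is not meant.

How it is judged:
By the outcome, as a careful person would: the job done as asked, in the order asked, and still so for the second after the job is handed in, with the robot touching nothing.
Of dosing_cup_1, dosing_cup_2, dosing_cup_3, dosing_cup_4 only 2 to 4 are there at a start; the rules pass over those that are not, and their reading is None.
At some moment in a run one of dosing_cup_1, dosing_cup_2, dosing_cup_3, dosing_cup_4 may be knocked a few centimetres aside while the robot is not near it.
It also fails if it takes over 200 s, if anything falls off the work surface, if the arm or the gripper's body presses on something with over 40 N, if the wrist force passes 120 N, or if a joint passes its speed limit or range.

## Working session

There is one attempt and no reset: what is moved stays moved. The work goes in short steps, Python scripts to look and compute and a tool call to move; the robot and the scene stay as the last step left them, time stands still between calls to the robot, and variables do not carry over. Pictures are saved under pics/ and viewed, at most 14 in all, crops included, and the job is handed in when it is done.

Besides the shell and the picture viewer there is one more tool, called after ">>>" by a JSON object that holds its "name" and its "arguments". apply_moves: Moves the arm, as the interface text tells. Shift numbers are shares of 300 mm and turn numbers shares of 2 pi rad, none past 1 either way. Its arguments: {"type":"object","properties":{"grip":{"type":"array"},"offset":{"type":"array"},"delta_rot":{"type":"array"}},"required":["grip","offset","delta_rot"]}

```bash
ls; mkdir -p pics; python3 - <<'E'
from station import env
import cv2, numpy as np
s=env.get_state(); print({k:np.round(v,3).tolist() if v is not None else None for k,v in s.items()})
for n in("scene","top"):
    im=env.capture(n); cv2.imwrite(f"pics/{n}0.png",im[:,:,::-1]); c=env.get_calibration(n); print(n,c["fx"],c["fy"],c["cx"],c["cy"],np.round(c["pose"],3).tolist(),[k for k in c])
c=env.get_calibration("wrist");print(c)
E
```

```text
pics
{'time_s': 0.0, 'joint_positions': [-1.132, 0.354, 1.634, -0.0, 1.155, -0.002], 'dq': [0.0, 0.003, 0.001, -0.0, 0.001, -0.001], 'joint_torque': [0.0, -60.525, -34.207, -0.0, 0.009, 0.0], 'position': [0.266, -0.565, 0.245], 'orientation': [0.976, 0.219, -0.0, -0.001], 'contact_force': [0.582, -0.072, -0.029], 'moment': [0.004, -0.035, -0.004], 'grip_force': 0.0, 'grip_width': 0.085}
scene 561.3281761637326 561.3281761637326 318.44939291572655 232.24518463340343 [[0.374, 0.66, -0.652, -0.377], [-0.927, 0.271, -0.258, -0.369], [0.006, 0.701, 0.713, 1.136], [0.0, 0.0, 0.0, 1.0]] ['fx', 'fy', 'cx', 'cy', 'pose']
top 491.63811616866406 491.63811616866406 315.2013242272723 241.75137752592642 [[0.066, 0.806, -0.589, -0.278], [-0.998, 0.049, -0.044, -0.065], [-0.007, 0.59, 0.807, 1.265], [0.0, 0.0, 0.0, 1.0]] ['fx', 'fy', 'cx', 'cy', 'pose']
{'fx': 350.33386511622916, 'fy': 350.33386511622916, 'cx': 321.0574613632931, 'cy': 240.88361285302705, 'tool_from_camera': array([[ 1.36987286e-03,  9.56374246e-01,  2.92141104e-01,
         7.36349667e-02],
       [ 9.99998919e-01, -1.46599758e-03,  1.10121269e-04,
         4.85252311e-04],
       [ 5.33595297e-04,  2.92140637e-01, -9.56375221e-01,
        -1.27632105e-01],
       [ 0.00000000e+00,  0.00000000e+00,  0.00000000e+00,
         1.00000000e+00]])}
```

View pics/top0.png

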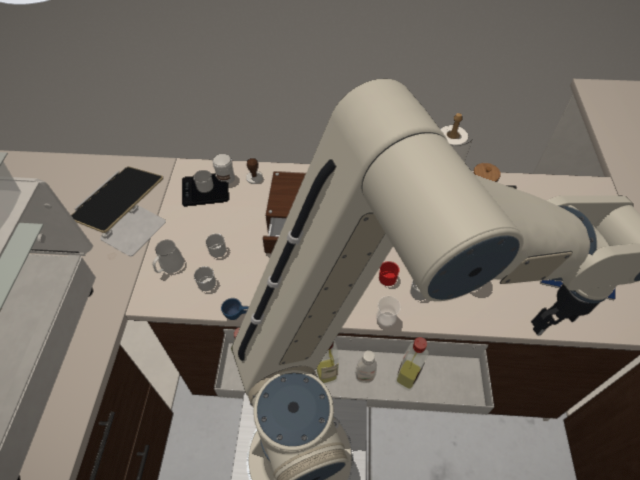

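View pics/scene0.png

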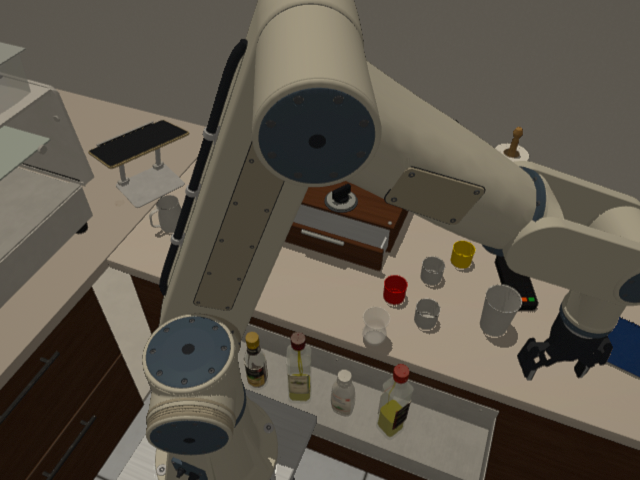

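```bash
cat > h.py <<'E'
from station import env
import cv2, numpy as np
from scipy.spatial.transform import Rotation as R
def tool_pose():
    s=env.get_state(); T=np.eye(4); T[:3,:3]=R.from_quat(s["orientation"]).as_matrix(); T[:3,3]=s["position"]; return T
def cam(n):
    c=env.get_calibration(n); P=tool_pose()@c["tool_from_camera"] if n=="wrist" else c["pose"]
    return c,np.array(P)
def ray(cp,u,v,z):
    c,P=cp; d=P[:3,:3]@np.array([(u-c["cx"])/c["fx"],-(v-c["cy"])/c["fy"],-1]); o=P[:3,3]
    return o+d*(z-o[2])/d[2]
def proj(cp,p):
    c,P=cp; q=np.linalg.inv(P)@np.append(p,1); return np.array([c["cx"]-c["fx"]*q[0]/q[2], c["cy"]+c["fy"]*q[1]/q[2]])
def snap(n,f):
    cp=cam(n); im=env.capture(n); cv2.imwrite(f"pics/{f}.png",im[:,:,::-1]); return cp,im
def st():
    s=env.get_state(); T=tool_pose(); x=T[:3,0]
    print("t",round(s["time_s"],2),"pos",np.round(s["position"],4),"yaw",round(np.degrees(np.arctan2(x[1],x[0])),2),"zax",np.round(T[:3,2],3),"F",np.round(s["contact_force"],1),"M",np.round(s["moment"],2),"w",round(s["grip_width"],4),"gf",round(s["grip_force"],1),"q",np.round(s["joint_positions"],2))
def go(x,y,z,yaw=None):
    """numbers still to go in tool axes; shift in shares of 0.3 m, yaw turn share about tool z, after-turn not included"""
    T=tool_pose(); d=T[:3,:3].T@(np.array([x,y,z])-T[:3,3]); print("offset total",np.round(d/0.3,4), "mm",np.round(d*1e3,1))
    if yaw is not None:
        x0=T[:3,0]; a=np.arctan2(x0[1],x0[0]); print("rz share (tool z down)",np.round(-((np.radians(yaw)-a+np.pi)%(2*np.pi)-np.pi)/(2*np.pi),4))
E
python3 - <<'E'
from h import *
t=cam("top");s=cam("scene")
for n,c,u,v,z in [("L1",t,216,245,.026),("L2",t,205,280,.026),("pitch",t,168,257,.045),("scalecup",t,204,181,.05),("mug",t,232,309,.025),("red",t,388,273,.026),("R?",t,420,288,.026),
 ("RA",s,432,270,.026),("RB",s,427,313,.026),("red",s,395,289,.026),("yel",s,462,254,.026),("tumb",s,500,310,.055),("glass",s,375,327,.044),("pitch",s,165,216,.045),("frontR",s,385,262,.05),("wing",s,342,190,.132),("lipL",s,303,233,.08),("lipR",s,343,244,.08),("caseBR",s,410,212,.096),("caseBL",t,269,172,.096)]:
    print(n,np.round(ray(c,u,v,z),3))
E
```

```text
L1 [0.595 0.31  0.026]
L2 [0.466 0.319 0.026]
pitch [0.528 0.441 0.045]
scalecup [0.839 0.393 0.05 ]
mug [0.376 0.223 0.025]
red [ 0.524 -0.221  0.026]
R? [ 0.478 -0.313  0.026]
RA [ 0.623 -0.292  0.026]
RB [ 0.483 -0.314  0.026]
red [ 0.525 -0.221  0.026]
yel [ 0.709 -0.353  0.026]
tumb [ 0.535 -0.475  0.055]
glass [ 0.383 -0.212  0.044]
pitch [0.517 0.448 0.045]
frontR [ 0.582 -0.175  0.05 ]
wing [ 0.714 -0.004  0.132]
lipL [0.571 0.05  0.08 ]
lipR [ 0.573 -0.061  0.08 ]
caseBR [ 0.739 -0.192  0.096]
caseBL [0.85  0.169 0.096]
```

```bash
python3 - <<'E'
from h import *
a=cv2.imread("pics/scene0.png")[150:350,250:550]; a=cv2.resize(a,(800,533),interpolation=cv2.INTER_CUBIC); cv2.imwrite("pics/c1.png",a)
E
```

```text
(no output)
```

View pics/c1.png

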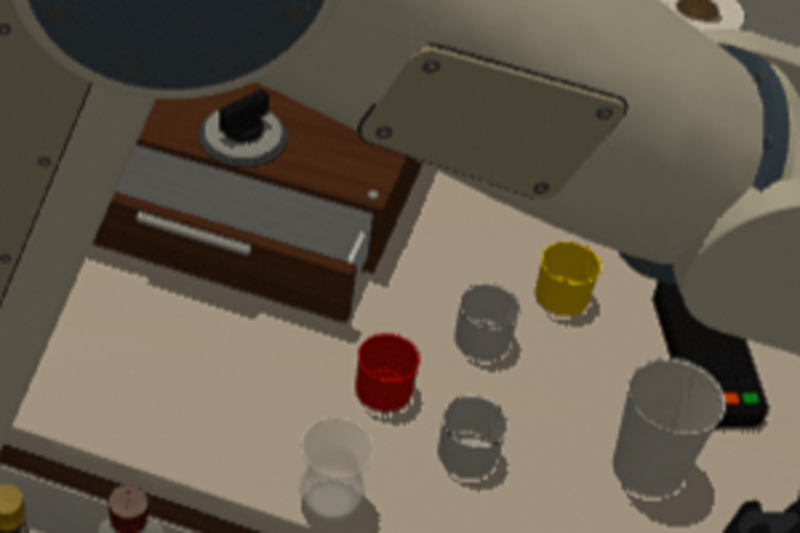

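Candidates, scene image: steel cups to take are RA (432,270) and RB (427,313) on the right; from the top image, L1 (216,245) and L2 (205,280) on the left. Not to take: red cup (395,289), yellow cup (462,254), the scales cup at top (204,181), tumbler (500,310) and glass (375,327). The close crop confirms RA and RB as plain steel cups, with the red and yellow ones beside them.

>>> {"name": "apply_moves", "arguments": {"grip": [1,1,1,1,1], "offset": [[0,0,-0.08],[0,0,-0.08],[0,0,-0.08],[0,0,-0.08],[0,0,0]], "delta_rot": [[0,0,-0.0225],[0,0,-0.0225],[0,0,-0.0225],[0,0,-0.0225],[0,0,-0.0225]]}}

```text
time_s: 0.6
position: [0.2672, -0.5665, 0.3448]
orientation: [0.838, 0.545, -0.0, 0.002]
contact_force: [-0.1, 0.1, 0.0]
grip_width: 0.0119
grip_force: 0.0
```

>>> {"name": "apply_moves", "arguments": {"grip": [1,1,1,1,1], "offset": [[0,0,0],[0,0,0],[0,0,0],[0.1,0.1,0],[0.1,0.1,0]], "delta_rot": [[0,0,-0.0225],[0,0,-0.0225],[0,0,-0.0225],[0,0,0],[0,0,0]]}}

```text
time_s: 1.1
position: [0.3265, -0.5048, 0.3406]
orientation: [0.707, 0.707, 0.0, -0.0]
contact_force: [-0.2, 0.7, -0.4]
grip_width: 0.0003
grip_force: 0.0
```

```bash
python3 -c "
from h import *
st(); go(0.60,-0.12,0.35,90)"
```

```text
t 1.1 pos [ 0.3265 -0.5048  0.3406] yaw 89.94 zax [-0.     0.001 -1.   ] F [-0.2  0.7 -0.4] M [ 0.03 -0.06  0.02] w 0.0003 gf 0.0 q [-1.    0.24  1.57  0.    1.33 -1.  ]
offset total [ 1.2838  0.9103 -0.0306] mm [385.1 273.1  -9.2]
rz share (tool z down) -0.0002
```

>>> {"name": "apply_moves", "arguments": {"grip": [1,1,1,1,1], "offset": [[0.1,0.09,0],[0.1,0.09,0],[0.1,0.09,0],[0.1,0.09,0],[0.1,0.09,0]], "delta_rot": [[0,0,0],[0,0,0],[0,0,0],[0,0,0],[0,0,0]]}}

```text
time_s: 1.6
position: [0.4622, -0.3536, 0.341]
orientation: [0.707, 0.707, -0.0, -0.0]
contact_force: [0.9, -0.0, -0.3]
grip_width: 0.0
grip_force: 0.0
```

>>> {"name": "apply_moves", "arguments": {"grip": [1,1,1,1,1], "offset": [[0.12,0.09,0],[0.12,0.09,0],[0.12,0.09,0],[0.12,0.09,-0.03],[0.12,0.09,0]], "delta_rot": [[0,0,0],[0,0,0],[0,0,0],[0,0,0],[0,0,0]]}}

```text
time_s: 2.1
position: [0.5974, -0.1733, 0.351]
orientation: [0.707, 0.707, 0.0, 0.0]
contact_force: [-0.7, -0.8, 0.5]
grip_width: 0.0
grip_force: 0.0
```

>>> {"name": "apply_moves", "arguments": {"grip": [1,1,1,1,1], "offset": [[0.1,0,0],[0,0,0],[0,0,0],[0,0,0],[0,0,0]], "delta_rot": [[0,0,0],[0,0,0],[0,0,0],[0,0,0],[0,0,0]]}}

```text
time_s: 2.6
position: [0.5959, -0.1461, 0.3503]
orientation: [0.707, 0.707, -0.0, 0.0]
contact_force: [0.1, -0.2, 0.0]
grip_width: -0.0002
grip_force: 0.0
```

```bash
python3 -c "
from h import *
st(); snap('wrist','w1')"
```

```text
t 2.6 pos [ 0.5959 -0.1461  0.3503] yaw 89.98 zax [-0. -0. -1.] F [ 0.1 -0.2  0. ] M [-0.01 -0.02  0.01] w -0.0002 gf 0.0 q [-0.24  0.26  1.53 -0.    1.35 -0.24]
```

View pics/w1.png

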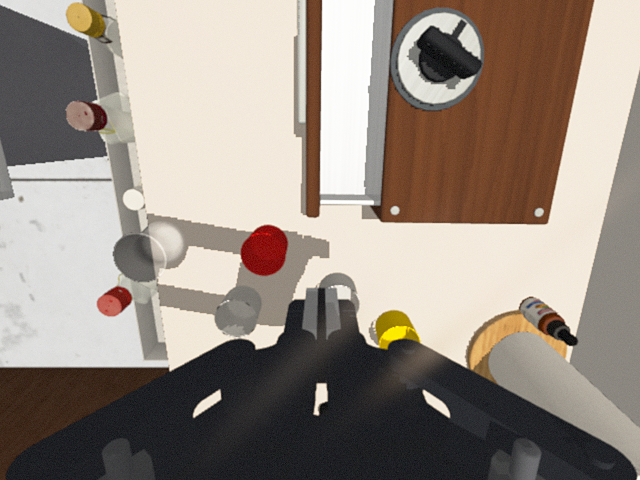

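```bash
python3 - <<'E'
from h import *
c=cam("wrist")
for n,u,v,z in [("caseFR",383,222,.096),("caseFtop",391,5,.096),("caseBR",548,222,.096),("caseBtop",590,5,.096),("panFRtop",307,215,.086),("panInR",320,215,.086),("panFtop",307,5,.086),("panIntop",321,5,.086),("flange",437,59,.11),("wing",448,52,.145),("wingA",420,32,.145),("wingB",478,70,.145),("markA",455,38,.105),("markB",464,22,.105)]:
    print(n,np.round(ray(c,u,v,z),4))
im=cv2.cvtColor(cv2.imread("pics/w1.png"),cv2.COLOR_BGR2HSV)
# edge columns of the case front & panel by rows
for v in (20,120,190):
    print(v,im[v,296:330:2].tolist(),"\n",im[v,366:400:2].tolist())
E
```

```text
caseFR [ 0.6647 -0.1666  0.096 ]
caseFtop [0.6612 0.0444 0.096 ]
caseBR [ 0.8495 -0.1664  0.096 ]
caseBtop [0.8492 0.0445 0.096 ]
panFRtop [ 0.5792 -0.1609  0.086 ]
panInR [ 0.5941 -0.1609  0.086 ]
panFtop [0.5815 0.0474 0.086 ]
panIntop [0.595  0.0474 0.086 ]
flange [ 0.705  -0.0043  0.11  ]
wing [ 0.7035 -0.0054  0.145 ]
wingA [0.6784 0.0097 0.145 ]
wingB [ 0.7309 -0.0193  0.145 ]
markA [0.7218 0.0146 0.105 ]
markB [0.7287 0.0279 0.105 ]
20 [[19, 38, 231], [27, 15, 175], [35, 13, 213], [28, 14, 223], [33, 14, 226], [14, 51, 104], [11, 165, 85], [12, 166, 109], [9, 159, 111], [12, 164, 112], [10, 160, 115], [11, 162, 112], [11, 181, 83], [30, 8, 232], [0, 0, 255], [0, 0, 253], [30, 1, 253]] 
 [[30, 1, 253], [15, 2, 253], [0, 1, 254], [0, 0, 255], [0, 3, 163], [30, 2, 159], [20, 5, 157], [120, 2, 161], [45, 3, 156], [0, 2, 159], [60, 3, 154], [15, 3, 158], [30, 2, 160], [12, 70, 66], [12, 150, 90], [12, 166, 114], [13, 171, 121]]
120 [[16, 33, 145], [26, 11, 160], [27, 11, 223], [28, 14, 221], [23, 14, 220], [16, 78, 85], [10, 158, 103], [11, 166, 109], [10, 151, 115], [11, 175, 111]
[... 174 characters left out ...]
], [165, 7, 153], [0, 5, 154], [30, 11, 156], [0, 5, 156], [18, 8, 157], [13, 109, 63], [12, 169, 98], [11, 179, 107], [12, 155, 110], [12, 155, 122], [12, 172, 123], [12, 155, 123]]
190 [[18, 24, 242], [16, 23, 244], [16, 47, 227], [19, 42, 146], [14, 38, 153], [14, 100, 99], [11, 153, 108], [12, 179, 114], [13, 169, 116], [13, 183, 110], [12, 172, 104], [9, 162, 96], [13, 8, 217], [20, 3, 251], [30, 2, 247], [15, 2, 249], [20, 3, 247]] 
 [[15, 11, 142], [60, 2, 149], [40, 5, 148], [30, 3, 149], [42, 8, 150], [38, 7, 150], [0, 5, 145], [12, 10, 131], [12, 153, 65], [10, 155, 105], [12, 168, 105], [12, 162, 115], [12, 168, 117], [10, 163, 119], [11, 175, 118], [10, 162, 118], [12, 163, 116]]
```

>>> {"name": "apply_moves", "arguments": {"grip": [1,1,1,1,1], "offset": [[0.12,0.02,0],[0.12,0.02,0],[0.12,0.02,0],[0.12,0.02,0],[0.12,0.02,0]], "delta_rot": [[0,0,0],[0,0,0],[0,0,0],[0,0,0],[0,0,0]]}}

```text
time_s: 3.15
position: [0.6262, 0.0355, 0.3504]
orientation: [0.707, 0.707, 0.0, 0.0]
contact_force: [0.1, -0.1, -0.1]
grip_width: -0.0001
grip_force: 0.0
```

>>> {"name": "apply_moves", "arguments": {"grip": [1,1,1,1,1], "offset": [[0.12,0.007,0],[0.083,0,0],[0,0,0],[0,0,0.1],[0,0,0.1]], "delta_rot": [[0,0,0],[0,0,0],[0,0,0],[0,0,0],[0,0,0]]}}

```text
time_s: 3.65
position: [0.6288, 0.0949, 0.2906]
orientation: [0.707, 0.707, 0.001, 0.001]
contact_force: [-0.1, -0.4, -0.2]
grip_width: 0.0
grip_force: 0.0
```

>>> {"name": "apply_moves", "arguments": {"grip": [1,1,1,1,1], "offset": [[0,0,0.1],[0,0,0.1],[0,0,0.1],[0,0,0],[0,0,0]], "delta_rot": [[0,0,0],[0,0,0],[0,0,0],[0,0,0],[0,0,0]]}}

```text
time_s: 4.15
position: [0.6283, 0.0949, 0.2007]
orientation: [0.707, 0.707, -0.0, -0.0]
contact_force: [0.5, 0.1, 0.5]
grip_width: -0.0002
grip_force: 0.0
```

```bash
python3 - <<'E'
from h import *
st(); c,im=snap('wrist','w2'); go(0.628,0.095,0.06,90)
E
```

```text
t 4.15 pos [0.6283 0.0949 0.2007] yaw 89.99 zax [-0.001 -0.    -1.   ] F [0.5 0.1 0.5] M [-0.06 -0.02  0.05] w -0.0002 gf 0.0 q [ 0.15  0.41  1.65 -0.    1.08  0.15]
offset total [-0.0009 -0.0041  0.4726] mm [ -0.3  -1.2 141.8]
rz share (tool z down) 0.0
```

View pics/w2.png

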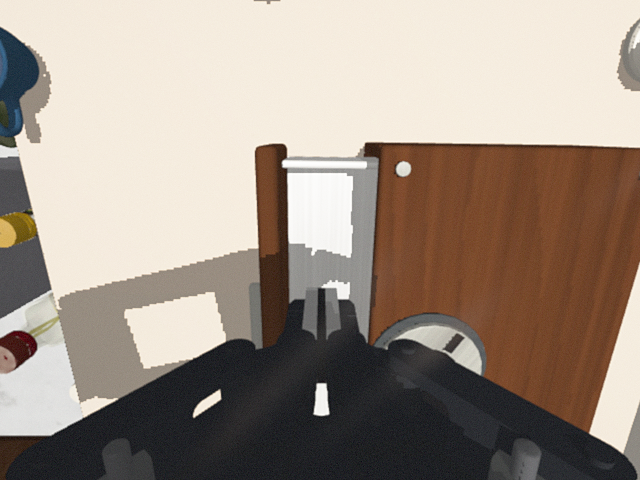

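>>> {"name": "apply_moves", "arguments": {"grip": [1,1,1,1,1], "offset": [[0,0.01,0.11],[0,0,0.11],[0,0,0.11],[0,0,0.11],[0,0,0.03]], "delta_rot": [[0,0,0],[0,0,0],[0,0,0],[0,0,0],[0,0,0]]}}

```text
time_s: 4.7
position: [0.6305, 0.0956, 0.058]
orientation: [0.707, 0.707, -0.001, -0.001]
contact_force: [-5.2, 0.0, 9.4]
grip_width: 0.0005
grip_force: 0.0
```

>>> {"name": "apply_moves", "arguments": {"grip": [1,1,1,1,1], "offset": [[0,0,0],[0,-0.03,0],[0,-0.03,0],[0,-0.04,0],[0,-0.04,0]], "delta_rot": [[0,0,0],[0,0,0],[0,0,0],[0,0,0],[0,0,0]]}}

```text
time_s: 5.2
position: [0.5897, 0.0964, 0.0611]
orientation: [0.707, 0.707, 0.002, 0.001]
contact_force: [2.1, 2.2, 8.5]
grip_width: -0.0002
grip_force: 4.2
```

>>> {"name": "apply_moves", "arguments": {"grip": [1,1,1,1,1], "offset": [[0,-0.05,0],[0,-0.05,0],[0,-0.05,0],[0,-0.05,0],[0,0,0]], "delta_rot": [[0,0,0],[0,0,0],[0,0,0],[0,0,0],[0,0,0]]}}

```text
time_s: 5.7
position: [0.5269, 0.0964, 0.0604]
orientation: [0.707, 0.708, 0.0, -0.0]
contact_force: [-0.1, 0.5, 2.7]
grip_width: 0.0003
grip_force: 1.1
```

```bash
python3 -c "
from h import *
st()"
```

```text
t 5.7 pos [0.5269 0.0964 0.0604] yaw 90.07 zax [-0.     0.001 -1.   ] F [-0.1  0.5  2.7] M [0.05 0.04 0.01] w 0.0003 gf 1.1 q [0.18 0.47 1.96 0.   0.71 0.18]
```

>>> {"name": "apply_moves", "arguments": {"grip": [1,1,1,1,1], "offset": [[0,-0.02,0],[0,-0.02,0],[0,-0.015,0],[0,0,0],[0,0,0]], "delta_rot": [[0,0,0],[0,0,0],[0,0,0],[0,0,0],[0,0,0]]}}

```text
time_s: 6.2
position: [0.512, 0.0963, 0.06]
orientation: [0.707, 0.707, 0.0, -0.0]
contact_force: [-1.3, 4.4, 11.2]
grip_width: -0.0003
grip_force: 4.3
```

>>> {"name": "apply_moves", "arguments": {"grip": [1,1,1,1,1], "offset": [[0,-0.01,0],[0,-0.01,0],[0,0,0],[0,0,0],[0,0,0]], "delta_rot": [[0,0,0],[0,0,0],[0,0,0],[0,0,0],[0,0,0]]}}

```text
time_s: 6.7
position: [0.5065, 0.0963, 0.0601]
orientation: [0.707, 0.707, 0.001, 0.0]
contact_force: [0.1, 4.5, 9.8]
grip_width: -0.0001
grip_force: 4.2
```

>>> {"name": "apply_moves", "arguments": {"grip": [1,1,1,1,1], "offset": [[0,0.03,0],[0,0,-0.1],[0,0,-0.13],[0,0,-0.13],[0,0,-0.13]], "delta_rot": [[0,0,0],[0,0,0],[0,0,0],[0,0,0],[0,0,0]]}}

```text
time_s: 7.2
position: [0.5145, 0.0955, 0.2072]
orientation: [0.707, 0.707, -0.001, -0.0]
contact_force: [1.0, 0.7, 0.2]
grip_width: -0.0003
grip_force: 0.0
```

>>> {"name": "apply_moves", "arguments": {"grip": [-1,-1,-1,-1,-1], "offset": [[0.12,0,-0.13],[0.12,0,-0.13],[0.12,0.03,-0.13],[0.12,0.03,0],[0.1,0,0]], "delta_rot": [[0,0,0],[0,0,0],[0,0,0],[0,0,0],[0,0,0]]}}

```text
time_s: 7.7
position: [0.5334, 0.2648, 0.3171]
orientation: [0.707, 0.707, 0.001, 0.0]
contact_force: [0.9, 0.0, -0.9]
grip_width: 0.072
grip_force: 0.0
```

>>> {"name": "apply_moves", "arguments": {"grip": [-1,-1,-1,-1,-1], "offset": [[0,0,0],[0,0,0],[0,0,0],[0,0,0],[0,0,0]], "delta_rot": [[0,0,0],[0,0,0],[0,0,0],[0,0,0],[0,0,0]]}}

```text
time_s: 8.2
position: [0.5328, 0.2622, 0.316]
orientation: [0.707, 0.707, -0.0, 0.0]
contact_force: [-0.6, 0.5, -0.2]
grip_width: 0.0854
grip_force: 0.0
```

```bash
python3 -c "
from h import *
st(); snap('wrist','w3')"
```

```text
t 8.2 pos [0.5328 0.2622 0.316 ] yaw 89.99 zax [-0. -0. -1.] F [-0.6  0.5 -0.2] M [ 0.   -0.06 -0.01] w 0.0854 gf 0.0 q [ 0.45  0.25  1.62 -0.    1.27  0.46]
```

View pics/w3.png

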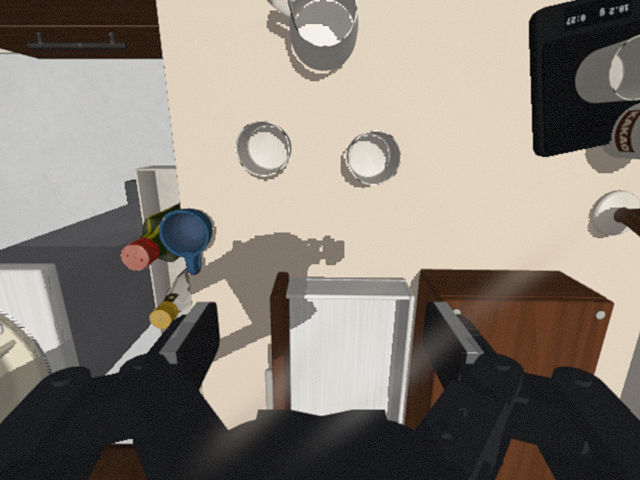

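```bash
python3 - <<'E'
from h import *
c=cam("wrist")
for n,u,v,z in [("L2",264,149,.052),("L1",373,158,.052),("panOut",272,275,.086),("panIn",287,275,.086),("panIn2",287,300,.06),("sideL top",350,289,.060),("backin",394,299,.06),("caseFL",421,270,.096),("caseBL",557,271,.096)]:
    print(n,np.round(ray(c,u,v,z),4))
im=cv2.imread("pics/w3.png"); g=cv2.medianBlur(cv2.cvtColor(im,cv2.COLOR_BGR2GRAY),3)
print(cv2.HoughCircles(g[100:210,210:430],cv2.HOUGH_GRADIENT,1,60,param1=100,param2=12,minRadius=23,maxRadius=30))
t=env.get_state()["position"]; print(t)
E
```

```text
L2 [0.4704 0.3206 0.052 ]
L1 [0.5888 0.3113 0.052 ]
panOut [0.4784 0.1878 0.086 ]
panIn [0.4949 0.1878 0.086 ]
panIn2 [0.4913 0.1445 0.06  ]
sideL top [0.5669 0.1591 0.06  ]
backin [0.6203 0.1461 0.06  ]
caseFL [0.6387 0.1979 0.096 ]
caseBL [0.7835 0.197  0.096 ]
[[[163.5  57.5  26.8]
  [ 53.5  47.5  27.2]]]
[0.53289389 0.26238981 0.31605704]
```

Cups L1 (373,158) and L2 (264,148) are standing clear, and the drawer is fully out with its front at x≈0.48. I'll pick L1 now.

>>> {"name": "apply_moves", "arguments": {"grip": [-1,-1,-1,-1,-1], "offset": [[0.08,0.09,0],[0.087,0.097,0],[0,0,0.12],[0,0,0.12],[0,0,0.12]], "delta_rot": [[0,0,0],[0,0,0],[0,0,0],[0,0,0],[0,0,0]]}}

```text
time_s: 8.75
position: [0.5891, 0.3131, 0.2068]
orientation: [0.707, 0.707, 0.0, 0.0]
contact_force: [0.6, 0.1, 0.2]
grip_width: 0.0856
grip_force: 0.0
```

>>> {"name": "apply_moves", "arguments": {"grip": [-1,-1,-1,-1,-1], "offset": [[0,0,0.12],[0,0,0.12],[0,0,0.1],[0,0,0],[0,0,0]], "delta_rot": [[0,0,0],[0,0,0],[0,0,0],[0,0,0],[0,0,0]]}}

```text
time_s: 9.25
position: [0.5891, 0.3131, 0.1064]
orientation: [0.707, 0.707, -0.0, -0.0]
contact_force: [0.3, 0.0, 0.0]
grip_width: 0.085
grip_force: 0.0
```

```bash
python3 -c "
from h import *
st(); c,im=snap('wrist','w4'); go(0.589,0.312,0.036,90)"
```

```text
t 9.25 pos [0.5891 0.3131 0.1064] yaw 90.04 zax [-0.001 -0.    -1.   ] F [0.3 0.  0. ] M [0.02 0.01 0.02] w 0.085 gf 0.0 q [0.49 0.56 1.64 0.   0.94 0.49]
offset total [-0.0054 -0.0031  0.2384] mm [-1.6 -0.9 71.5]
rz share (tool z down) 0.0001
```

View pics/w4.png

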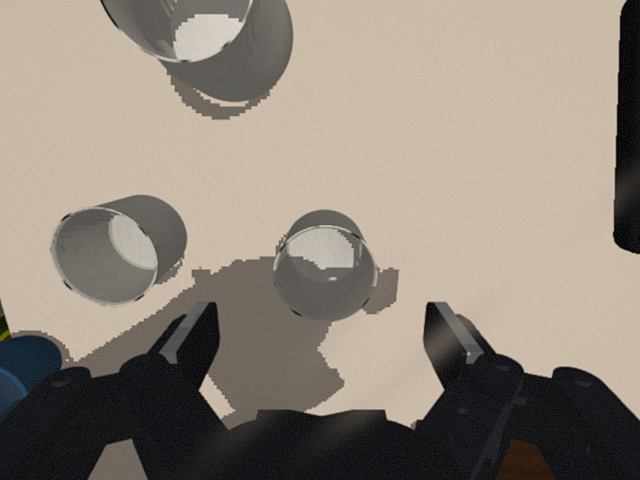

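```bash
python3 -c "
from h import *
c=cam('wrist'); print(ray(c,325,273,.052), ray(c,105,256,.052))"
```

```text
[0.59169351 0.3125326  0.052     ] [0.46984491 0.32241944 0.052     ]
```

>>> {"name": "apply_moves", "arguments": {"grip": [-1,-1,-1,-1,-1], "offset": [[-0.002,0.008,0.1],[0,0,0.1],[0,0,0.035],[0,0,0],[0,0,0]], "delta_rot": [[0,0,0],[0,0,0],[0,0,0],[0,0,0],[0,0,0]]}}

```text
time_s: 9.8
position: [0.5924, 0.3133, 0.0373]
orientation: [0.707, 0.707, 0.001, 0.0]
contact_force: [0.5, 0.7, -0.4]
grip_width: 0.0852
grip_force: 0.0
```

>>> {"name": "apply_moves", "arguments": {"grip": [1,1,1,1,1], "offset": [[0,0,0],[0,0,0],[0,0,0],[0,0,0],[0,0,0]], "delta_rot": [[0,0,0],[0,0,0],[0,0,0],[0,0,0],[0,0,0]]}}

```text
time_s: 10.3
position: [0.592, 0.3132, 0.0374]
orientation: [0.707, 0.707, 0.001, 0.0]
contact_force: [-2.5, -0.9, 9.3]
grip_width: 0.0562
grip_force: 62.8
```

>>> {"name": "apply_moves", "arguments": {"grip": [1,1,1,1,1], "offset": [[0,0,-0.06],[0,0,-0.1],[0,0,-0.1],[0,0,-0.1],[0,0,-0.1]], "delta_rot": [[0,0,0],[0,0,0],[0,0,0],[0,0,0],[0,0,0]]}}

```text
time_s: 10.8
position: [0.5913, 0.3127, 0.1761]
orientation: [0.707, 0.707, 0.0, 0.0]
contact_force: [0.5, -0.3, -1.4]
grip_width: 0.0561
grip_force: 64.0
```

```bash
python3 -c "
from h import *
st(); go(0.57,0.106,0.175,90)"
```

```text
t 10.8 pos [0.5913 0.3127 0.1761] yaw 90.06 zax [ 0.001  0.    -1.   ] F [ 0.5 -0.3 -1.4] M [-0.04 -0.03 -0.01] w 0.0561 gf 64.0 q [ 0.48  0.49  1.59 -0.    1.06  0.48]
offset total [-0.6889 -0.0716  0.0035] mm [-206.7  -21.5    1. ]
rz share (tool z down) 0.0002
```

>>> {"name": "apply_moves", "arguments": {"grip": [1,1,1,1,1], "offset": [[-0.1,-0.02,0],[-0.12,-0.02,0],[-0.12,-0.02,0],[-0.12,-0.012,0],[-0.12,0,0]], "delta_rot": [[0,0,0],[0,0,0],[0,0,0],[0,0,0],[0,0,0]]}}

```text
time_s: 11.3
position: [0.5693, 0.1375, 0.1749]
orientation: [0.707, 0.708, 0.0, 0.0]
contact_force: [0.8, -0.1, -1.7]
grip_width: 0.0563
grip_force: 64.0
```

>>> {"name": "apply_moves", "arguments": {"grip": [1,1,1,1,1], "offset": [[-0.1,0,0],[-0.025,0,0],[0,0,0.08],[0,0,0.1],[0,0,0.1]], "delta_rot": [[0,0,0],[0,0,0],[0,0,0],[0,0,0],[0,0,0]]}}

```text
time_s: 11.8
position: [0.5706, 0.1017, 0.09]
orientation: [0.707, 0.707, 0.001, 0.001]
contact_force: [0.4, 0.0, -1.9]
grip_width: 0.0565
grip_force: 64.1
```

>>> {"name": "apply_moves", "arguments": {"grip": [1,1,1,1,1], "offset": [[0,0,0.08],[0,0,0.04],[0,0,0.015],[0,0,0],[0,0,0]], "delta_rot": [[0,0,0],[0,0,0],[0,0,0],[0,0,0],[0,0,0]]}}

```text
time_s: 12.3
position: [0.5708, 0.1016, 0.0502]
orientation: [0.707, 0.707, 0.001, 0.0]
contact_force: [-0.4, 0.5, -1.3]
grip_width: 0.0563
grip_force: 64.0
```

```bash
python3 -c "
from h import *
st(); snap('wrist','w5')"
```

```text
t 12.3 pos [0.5708 0.1016 0.0502] yaw 90.06 zax [ 0.002  0.    -1.   ] F [-0.4  0.5 -1.3] M [ 0.07 -0.02  0.04] w 0.0563 gf 64.0 q [0.17 0.53 1.87 0.   0.74 0.17]
```

View pics/w5.png

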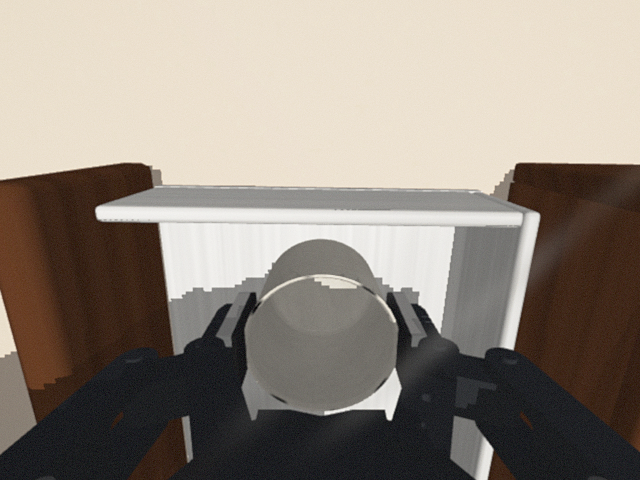

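>>> {"name": "apply_moves", "arguments": {"grip": [-0.6,-0.6,-0.6,-0.6,-0.6], "offset": [[0,0,0],[0,0,0],[0,0,0],[0,0,0],[0,0,-0.05]], "delta_rot": [[0,0,0],[0,0,0],[0,0,0],[0,0,0],[0,0,0]]}}

```text
time_s: 12.85
position: [0.5685, 0.1009, 0.0629]
orientation: [0.707, 0.707, -0.001, -0.001]
contact_force: [0.3, 0.4, -0.4]
grip_width: 0.0683
grip_force: 0.0
```

>>> {"name": "apply_moves", "arguments": {"grip": [-0.6,-0.6,-0.6,-1,-1], "offset": [[0,0,-0.1],[0,0,-0.13],[0,0,-0.13],[0.06,-0.03,-0.03],[0.12,-0.06,0]], "delta_rot": [[0,0,0],[0,0,0],[0,0,0],[0,0,0],[0,0,0]]}}

```text
time_s: 13.35
position: [0.5451, 0.1547, 0.1848]
orientation: [0.708, 0.706, 0.003, 0.002]
contact_force: [0.8, 0.9, -0.1]
grip_width: 0.0853
grip_force: 0.0
```

>>> {"name": "apply_moves", "arguments": {"grip": [-1,-1,-1,-1,-1], "offset": [[0.12,-0.06,0],[0.12,-0.06,0],[0.12,-0.06,0],[0.12,-0.06,0],[0.075,0,0]], "delta_rot": [[0,0,0],[0,0,0],[0,0,0],[0,0,0],[0,0,0]]}}

```text
time_s: 13.85
position: [0.4685, 0.3236, 0.1822]
orientation: [0.706, 0.708, 0.0, -0.0]
contact_force: [0.2, -0.6, 0.2]
grip_width: 0.0857
grip_force: 0.0
```

```bash
python3 - <<'E'
from h import *
st(); c,im=snap('wrist','w6'); go(0.470,0.3225,0.0365,90)
p=proj(c,[0.470,0.3225,.052]); print(p)
x0,y0=[int(max(0,a-90)) for a in p]
g=cv2.medianBlur(cv2.cvtColor(im,cv2.COLOR_RGB2GRAY),3)[y0:y0+180,x0:x0+180]
h=cv2.HoughCircles(g,cv2.HOUGH_GRADIENT,1,60,param1=100,param2=12,minRadius=28,maxRadius=48)
for q in h[0]: print(q, ray(c,q[0]+x0,q[1]+y0,.052))
E
```

```text
t 13.85 pos [0.4685 0.3236 0.1822] yaw 90.15 zax [-0.  0. -1.] F [ 0.2 -0.6  0.2] M [-0.03 -0.03 -0.  ] w 0.0857 gf 0.0 q [0.6  0.34 1.81 0.   0.99 0.6 ]
offset total [-0.0139 -0.0005  0.4865] mm [ -4.2  -0.2 146. ]
rz share (tool z down) 0.0005
[323.72437778 236.24080014]
[89.5 89.5 36.9] [0.46905907 0.32308619 0.052     ]
```

>>> {"name": "apply_moves", "arguments": {"grip": [-1,-1,-1,-1,-1], "offset": [[-0.006,0,0.1],[0,0,0.12],[0,0,0.12],[0,0,0.1],[0,0,0.045]], "delta_rot": [[0,0,0],[0,0,0],[0,0,0],[0,0,0],[0,0,0]]}}

```text
time_s: 14.4
position: [0.4697, 0.3189, 0.0339]
orientation: [0.707, 0.707, -0.001, -0.0]
contact_force: [-0.2, -0.7, -0.0]
grip_width: 0.0852
grip_force: 0.0
```

```bash
python3 - <<'E'
from h import *
st(); c,im=snap('wrist','w7'); go(0.4695,0.3228,0.037,90)
g=cv2.medianBlur(cv2.cvtColor(im,cv2.COLOR_RGB2GRAY),3)[200:480,180:470]
h=cv2.HoughCircles(g,cv2.HOUGH_GRADIENT,1,60,param1=100,param2=12,minRadius=60,maxRadius=90)
if h is not None:
  for q in h[0][:3]: print(q, ray(c,q[0]+180,q[1]+200,.052))
E
```

```text
t 14.4 pos [0.4697 0.3189 0.0339] yaw 90.05 zax [-0.002 -0.002 -1.   ] F [-0.2 -0.7 -0. ] M [-0.01  0.   -0.02] w 0.0852 gf 0.0 q [ 0.59  0.55  1.9  -0.    0.7   0.59]
offset total [ 0.0136  0.0005 -0.0134] mm [ 4.1  0.1 -4. ]
rz share (tool z down) 0.0001
[140.5 148.5  82.5] [0.46919916 0.31862522 0.052     ]
[204.5 161.5  74. ] [0.49254495 0.3132642  0.052     ]
```

>>> {"name": "apply_moves", "arguments": {"grip": [-1,-1,-1,1,1], "offset": [[0.01,0,-0.01],[0,0,0],[0,0,0],[0,0,0],[0,0,0]], "delta_rot": [[0,0,0],[0,0,0],[0,0,0],[0,0,0],[0,0,0]]}}

```text
time_s: 14.95
position: [0.4709, 0.323, 0.0393]
orientation: [0.707, 0.707, 0.001, 0.0]
contact_force: [-1.9, 0.4, 0.6]
grip_width: 0.059
grip_force: 0.6
```

>>> {"name": "apply_moves", "arguments": {"grip": [1,1,1,1,1], "offset": [[0,0,0],[0,0,0],[0,0,0],[0,0,-0.03],[0,0,-0.07]], "delta_rot": [[0,0,0],[0,0,0],[0,0,0],[0,0,0],[0,0,0]]}}

```text
time_s: 15.45
position: [0.4696, 0.322, 0.0678]
orientation: [0.707, 0.707, -0.002, -0.0]
contact_force: [-0.2, 0.5, -1.4]
grip_width: 0.0556
grip_force: 63.8
```

>>> {"name": "apply_moves", "arguments": {"grip": [1,1,1,1,1], "offset": [[0,0,-0.12],[0,0,-0.12],[0,0,-0.12],[0,0,0],[0,0,0]], "delta_rot": [[0,0,0],[0,0,0],[0,0,0],[0,0,0],[0,0,0]]}}

```text
time_s: 15.95
position: [0.4709, 0.3229, 0.1774]
orientation: [0.707, 0.707, 0.001, 0.0]
contact_force: [0.5, -0.5, -1.5]
grip_width: 0.0559
grip_force: 63.9
```

```bash
python3 -c "
from h import *
st(); go(0.57,0.031,0.175,90)"
```

```text
t 15.95 pos [0.4709 0.3229 0.1774] yaw 90.06 zax [ 0.002  0.001 -1.   ] F [ 0.5 -0.5 -1.5] M [-0.03  0.02 -0.01] w 0.0559 gf 63.9 q [ 0.6   0.34  1.81 -0.    0.98  0.6 ]
offset total [-0.9735  0.3294  0.0075] mm [-292.    98.8    2.3]
rz share (tool z down) 0.0002
```

>>> {"name": "apply_moves", "arguments": {"grip": [1,1,1,1,1], "offset": [[-0.1,0.041,0],[-0.125,0.041,0],[-0.125,0.041,0],[-0.125,0.041,0],[-0.125,0.041,0]], "delta_rot": [[0,0,0],[0,0,0],[0,0,0],[0,0,0],[0,0,0]]}}

```text
time_s: 16.45
position: [0.5314, 0.1411, 0.1747]
orientation: [0.707, 0.708, -0.001, -0.001]
contact_force: [1.2, 0.0, -0.7]
grip_width: 0.0558
grip_force: 63.8
```

>>> {"name": "apply_moves", "arguments": {"grip": [1,1,1,1,1], "offset": [[-0.125,0.041,0],[-0.125,0.041,0],[-0.12,0.041,0],[0,0,0],[0,0,0.1]], "delta_rot": [[0,0,0],[0,0,0],[0,0,0],[0,0,0],[0,0,0]]}}

```text
time_s: 16.95
position: [0.5712, 0.031, 0.1477]
orientation: [0.708, 0.707, 0.002, 0.001]
contact_force: [1.2, 0.1, 0.1]
grip_width: 0.0558
grip_force: 63.9
```

```bash
python3 -c "
from h import *
st(); go(0.57,0.031,0.051,90)"
```

```text
t 16.95 pos [0.5712 0.031  0.1477] yaw 89.91 zax [ 0.004  0.    -1.   ] F [1.2 0.1 0.1] M [ 0.02 -0.03  0.07] w 0.0558 gf 63.9 q [0.05 0.38 1.84 0.   0.92 0.05]
offset total [-0.     -0.0054  0.3225] mm [-0.  -1.6 96.7]
rz share (tool z down) -0.0002
```

>>> {"name": "apply_moves", "arguments": {"grip": [1,1,1,1,1], "offset": [[0,-0.003,0.1],[0,0,0.1],[0,0,0.08],[0,0,0.04],[0,0,0]], "delta_rot": [[0,0,0],[0,0,0],[0,0,0],[0,0,0],[0,0,0]]}}

```text
time_s: 17.45
position: [0.5693, 0.0324, 0.0503]
orientation: [0.707, 0.708, 0.0, 0.0]
contact_force: [0.8, 0.7, -1.5]
grip_width: 0.056
grip_force: 66.6
```

>>> {"name": "apply_moves", "arguments": {"grip": [1,-0.6,-0.6,-0.6,-0.6], "offset": [[0,0,0],[0,0,0],[0,0,0],[0,0,0],[0,0,0]], "delta_rot": [[0,0,0],[0,0,0],[0,0,0],[0,0,0],[0,0,0]]}}

```text
time_s: 17.95
position: [0.5682, 0.0319, 0.0504]
orientation: [0.707, 0.707, -0.0, -0.0]
contact_force: [-0.1, 0.8, 0.0]
grip_width: 0.0685
grip_force: 0.0
```

>>> {"name": "apply_moves", "arguments": {"grip": [-0.6,-0.6,-0.6,-0.6,-0.6], "offset": [[0,0,-0.06],[0,0,-0.1],[0,0,-0.13],[0,0,-0.13],[0,0,-0.13]], "delta_rot": [[0,0,0],[0,0,0],[0,0,0],[0,0,0],[0,0,0]]}}

```text
time_s: 18.45
position: [0.568, 0.0319, 0.217]
orientation: [0.707, 0.707, -0.0, -0.0]
contact_force: [1.1, 0.0, 0.4]
grip_width: 0.0687
grip_force: 0.0
```

>>> {"name": "apply_moves", "arguments": {"grip": [-1,-1,-1,-1,-1], "offset": [[-0.1,0,-0.13],[-0.125,0,-0.13],[-0.125,0,0],[-0.125,0,0],[-0.125,0,0]], "delta_rot": [[0,0,0],[0,0,0],[0,0,0],[0,0,0],[0,0,0]]}}

```text
time_s: 18.95
position: [0.5684, -0.1467, 0.2911]
orientation: [0.707, 0.708, 0.0, 0.0]
contact_force: [-0.1, 0.2, 0.4]
grip_width: 0.0853
grip_force: 0.0
```

>>> {"name": "apply_moves", "arguments": {"grip": [-1,-1,-1,-1,-1], "offset": [[-0.125,0,0],[-0.125,0,0],[-0.125,0,0],[-0.125,0,0],[0,0,0]], "delta_rot": [[0,0,0],[0,0,0],[0,0,0],[0,0,0],[0,0,0]]}}

```text
time_s: 19.45
position: [0.5682, -0.2993, 0.2902]
orientation: [0.708, 0.706, -0.001, 0.0]
contact_force: [0.3, 0.2, -0.4]
grip_width: 0.0856
grip_force: 0.0
```

```bash
python3 - <<'E'
from h import *
st(); c,im=snap('wrist','w8')
for p in([.623,-.292,.052],[.483,-.314,.052]): print(proj(c,p))
E
```

```text
t 19.45 pos [ 0.5682 -0.2993  0.2902] yaw 89.87 zax [-0.    -0.001 -1.   ] F [ 0.3  0.2 -0.4] M [ 0.03 -0.03 -0.05] w 0.0856 gf 0.0 q [-0.49  0.34  1.55 -0.    1.25 -0.48]
[373.72272375 199.61657508]
[242.26007731 220.03108006]
```

View pics/w8.png

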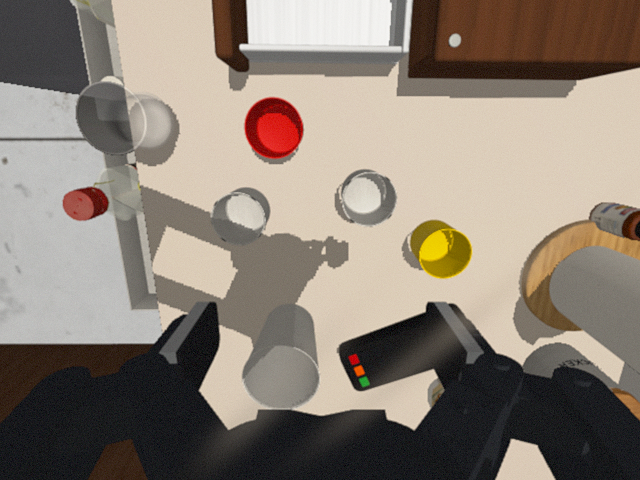

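```bash
python3 - <<'E'
from h import *
c=cam("wrist"); im=cv2.imread("pics/w8.png")
g=cv2.medianBlur(cv2.cvtColor(im,cv2.COLOR_BGR2GRAY),3)
for n,u,v in(("RB",241,216),("RA",366,197)):
    print(n,ray(c,u,v,.052))
    h=cv2.HoughCircles(g[v-50:v+50,u-50:u+50],cv2.HOUGH_GRADIENT,1,60,param1=100,param2=10,minRadius=24,maxRadius=34)
    for q in h[0]: print(q,ray(c,u-50+q[0],v-50+q[1],.052))
go(.615,-.2905,.0375,90)
E
```

```text
RB [ 0.48189279 -0.30709333  0.052     ]
[54.5  45.5  24.35] [ 0.48701333 -0.30219414  0.052     ]
RA [ 0.61466648 -0.28669524  0.052     ]
[53.5 52.5 26.6] [ 0.61844828 -0.28934693  0.052     ]
offset total [0.0225 0.1563 0.8418] mm [  6.7  46.9 252.5]
rz share (tool z down) -0.0003
```

>>> {"name": "apply_moves", "arguments": {"grip": [-1,-1,-1,-1,-1], "offset": [[0.02,0.08,0],[0.016,0.08,0.1],[0,0,0.125],[0,0,0.125],[0,0,0.125]], "delta_rot": [[0,0,0],[0,0,0],[0,0,0],[0,0,0],[0,0,0]]}}

```text
time_s: 20.0
position: [0.6168, -0.2828, 0.1468]
orientation: [0.706, 0.708, 0.0, -0.0]
contact_force: [0.2, 0.3, -0.2]
grip_width: 0.0852
grip_force: 0.0
```

>>> {"name": "apply_moves", "arguments": {"grip": [-1,-1,-1,-1,-1], "offset": [[0,0,0.125],[0,0,0],[0,0,0],[0,0,0],[0,0,0]], "delta_rot": [[0,0,0],[0,0,0],[0,0,0],[0,0,0],[0,0,0]]}}

```text
time_s: 20.5
position: [0.6181, -0.2848, 0.1131]
orientation: [0.707, 0.708, 0.001, 0.002]
contact_force: [0.3, -0.3, -0.6]
grip_width: 0.0853
grip_force: 0.0
```

```bash
python3 - <<'E'
from h import *
st(); c,im=snap('wrist','w9')
p=proj(c,[.616,-.288,.052]); print(p); x0,y0=int(p[0])-100,int(p[1])-100
g=cv2.medianBlur(cv2.cvtColor(im,cv2.COLOR_RGB2GRAY),3)[y0:y0+200,x0:x0+200]
for q in cv2.HoughCircles(g,cv2.HOUGH_GRADIENT,1,60,param1=100,param2=12,minRadius=44,maxRadius=58)[0]: print(q,ray(c,x0+q[0],y0+q[1],.052))
go(.616,-.288,.0375,90)
E
```

```text
t 20.5 pos [ 0.6181 -0.2848  0.1131] yaw 90.06 zax [ 0.003 -0.002 -1.   ] F [ 0.3 -0.3 -0.6] M [-0.01 -0.04 -0.03] w 0.0853 gf 0.0 q [-0.43  0.57  1.61  0.    0.96 -0.44]
[317.81534288 272.61002619]
[104.5 106.5  47.2] [ 0.61814423 -0.29168427  0.052     ]
offset total [-0.0103 -0.007   0.2511] mm [-3.1 -2.1 75.3]
rz share (tool z down) 0.0002
```

View pics/w9.png

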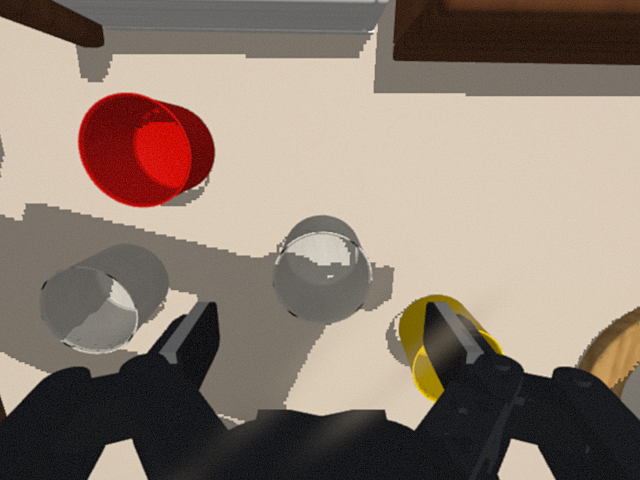

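>>> {"name": "apply_moves", "arguments": {"grip": [-1,-1,-1,-1,-1], "offset": [[-0.018,0,0.1],[0,0,0.1],[0,0,0.05],[0,0,0],[0,0,0]], "delta_rot": [[0,0,0],[0,0,0],[0,0,0],[0,0,0],[0,0,0]]}}

```text
time_s: 21.05
position: [0.6174, -0.29, 0.0365]
orientation: [0.707, 0.707, 0.0, 0.0]
contact_force: [-0.2, 0.6, -0.4]
grip_width: 0.0852
grip_force: 0.0
```

>>> {"name": "apply_moves", "arguments": {"grip": [1,1,1,1,1], "offset": [[0,0,0],[0,0,0],[0,0,0],[0,0,0],[0,0,0]], "delta_rot": [[0,0,0],[0,0,0],[0,0,0],[0,0,0],[0,0,0]]}}

```text
time_s: 21.55
position: [0.6178, -0.2903, 0.0375]
orientation: [0.707, 0.707, 0.0, 0.001]
contact_force: [-1.0, -0.2, 7.7]
grip_width: 0.0563
grip_force: 62.5
```

>>> {"name": "apply_moves", "arguments": {"grip": [1,1,1,1,1], "offset": [[0,0,-0.05],[0,0,-0.1],[0,0,-0.12],[0,0,-0.12],[0,0,-0.08]], "delta_rot": [[0,0,0],[0,0,0],[0,0,0],[0,0,0],[0,0,0]]}}

```text
time_s: 22.05
position: [0.6176, -0.2902, 0.1808]
orientation: [0.707, 0.707, 0.001, 0.002]
contact_force: [0.6, 0.4, -0.4]
grip_width: 0.0563
grip_force: 64.0
```

```bash
python3 -c "
from h import *
st(); go(0.57,-0.039,0.177,90)"
```

```text
t 22.05 pos [ 0.6176 -0.2902  0.1808] yaw 90.05 zax [ 0.003 -0.002 -1.   ] F [ 0.6  0.4 -0.4] M [-0.02 -0.    0.01] w 0.0563 gf 64.0 q [-0.44  0.5   1.56  0.    1.08 -0.44]
offset total [ 0.8375 -0.158   0.0108] mm [251.3 -47.4   3.2]
rz share (tool z down) 0.0001
```

>>> {"name": "apply_moves", "arguments": {"grip": [1,1,1,1,1], "offset": [[0.1,-0.03,0],[0.12,-0.03,0],[0.125,-0.03,0],[0.125,-0.03,0],[0.125,-0.03,0]], "delta_rot": [[0,0,0],[0,0,0],[0,0,0],[0,0,0],[0,0,0]]}}

```text
time_s: 22.55
position: [0.5711, -0.1101, 0.1779]
orientation: [0.707, 0.707, 0.0, 0.001]
contact_force: [0.7, 0.9, -0.9]
grip_width: 0.0564
grip_force: 64.0
```

>>> {"name": "apply_moves", "arguments": {"grip": [1,1,1,1,1], "offset": [[0.125,-0.008,0],[0.118,0,0],[0,0,0],[0,0,0.08],[0,0,0.1]], "delta_rot": [[0,0,0],[0,0,0],[0,0,0],[0,0,0],[0,0,0]]}}

```text
time_s: 23.05
position: [0.5708, -0.0387, 0.1244]
orientation: [0.706, 0.708, 0.001, 0.002]
contact_force: [0.1, -0.5, -1.3]
grip_width: 0.0561
grip_force: 64.0
```

```bash
python3 -c "
from h import *
st(); go(0.57,-0.039,0.0505,90)"
```

```text
t 23.05 pos [ 0.5708 -0.0387  0.1244] yaw 90.11 zax [ 0.005 -0.001 -1.   ] F [ 0.1 -0.5 -1.3] M [ 0.01  0.   -0.02] w 0.0561 gf 64.0 q [-0.07  0.41  1.85 -0.    0.87 -0.07]
offset total [-0.0008 -0.0037  0.2463] mm [-0.3 -1.1 73.9]
rz share (tool z down) 0.0003
```

Lower, release, lift, and return for the last cup.

>>> {"name": "apply_moves", "arguments": {"grip": [1,1,1,1,1], "offset": [[0,0,0.1],[0,0,0.09],[0,0,0.04],[0,0,0.015],[0,0,0]], "delta_rot": [[0,0,0],[0,0,0],[0,0,0],[0,0,0],[0,0,0]]}}

```text
time_s: 23.55
position: [0.5703, -0.0389, 0.0502]
orientation: [0.707, 0.707, 0.001, 0.001]
contact_force: [0.5, 0.7, -1.4]
grip_width: 0.056
grip_force: 64.0
```

>>> {"name": "apply_moves", "arguments": {"grip": [1,-0.6,-0.6,-0.6,-0.6], "offset": [[0,0,0],[0,0,0],[0,0,0],[0,0,0],[0,0,0]], "delta_rot": [[0,0,0],[0,0,0],[0,0,0],[0,0,0],[0,0,0]]}}

```text
time_s: 24.05
position: [0.5692, -0.0385, 0.0492]
orientation: [0.707, 0.707, 0.0, 0.0]
contact_force: [0.2, 0.1, -0.2]
grip_width: 0.0686
grip_force: 0.0
```

>>> {"name": "apply_moves", "arguments": {"grip": [-0.6,-0.6,-0.6,-0.6,-0.6], "offset": [[0,0,-0.06],[0,0,-0.1],[0,0,-0.13],[0,0,-0.13],[0,0,-0.13]], "delta_rot": [[0,0,0],[0,0,0],[0,0,0],[0,0,0],[0,0,0]]}}

```text
time_s: 24.55
position: [0.5688, -0.0384, 0.2155]
orientation: [0.707, 0.707, -0.0, -0.0]
contact_force: [-0.8, 0.7, -0.8]
grip_width: 0.068
grip_force: 0.0
```

>>> {"name": "apply_moves", "arguments": {"grip": [-1,-1,-1,-1,-1], "offset": [[-0.1,-0.03,0],[-0.12,-0.04,0],[-0.12,-0.04,0],[-0.12,-0.04,0],[-0.12,-0.04,0]], "delta_rot": [[0,0,0],[0,0,0],[0,0,0],[0,0,0],[0,0,0]]}}

```text
time_s: 25.05
position: [0.5116, -0.2138, 0.2142]
orientation: [0.707, 0.708, 0.0, 0.0]
contact_force: [0.2, 0.4, 0.2]
grip_width: 0.0852
grip_force: 0.0
```

>>> {"name": "apply_moves", "arguments": {"grip": [-1,-1,-1,-1,-1], "offset": [[-0.12,-0.04,0],[-0.12,-0.04,0],[-0.08,-0.02,0],[0,0,0],[0,0,0]], "delta_rot": [[0,0,0],[0,0,0],[0,0,0],[0,0,0],[0,0,0]]}}

```text
time_s: 25.55
position: [0.4821, -0.3086, 0.2139]
orientation: [0.707, 0.707, 0.0, -0.0]
contact_force: [0.3, 0.7, -0.9]
grip_width: 0.0854
grip_force: 0.0
```

```bash
python3 - <<'E'
from h import *
st(); c,im=snap('wrist','w10')
p=proj(c,[.483,-.307,.052]); print(p); x0,y0=int(p[0])-90,int(p[1])-90
g=cv2.medianBlur(cv2.cvtColor(im,cv2.COLOR_RGB2GRAY),3)[y0:y0+180,x0:x0+180]
h=cv2.HoughCircles(g,cv2.HOUGH_GRADIENT,1,60,param1=100,param2=12,minRadius=28,maxRadius=42)
for q in h[0]: print(q,ray(c,x0+q[0],y0+q[1],.052))
go(.483,-.307,.1,90)
E
```

```text
t 25.55 pos [ 0.4821 -0.3086  0.2139] yaw 89.97 zax [-0.     0.001 -1.   ] F [ 0.3  0.7 -0.9] M [-0.01 -0.01 -0.  ] w 0.0854 gf 0.0 q [-0.57  0.3   1.78  0.    1.06 -0.57]
[322.78409196 222.81894814]
[84.5 97.5 33.5] [ 0.47763885 -0.31288694  0.052     ]
offset total [0.003  0.0024 0.3795] mm [  0.9   0.7 113.9]
rz share (tool z down) 0.0001
```

>>> {"name": "apply_moves", "arguments": {"grip": [-1,-1,-1,-1,-1], "offset": [[-0.01,-0.01,0.1],[0,0,0.12],[0,0,0.12],[0,0,0],[0,0,0]], "delta_rot": [[0,0,0],[0,0,0],[0,0,0],[0,0,0],[0,0,0]]}}

```text
time_s: 26.1
position: [0.4797, -0.3106, 0.1123]
orientation: [0.706, 0.708, -0.0, -0.001]
contact_force: [0.3, 0.4, 1.3]
grip_width: 0.0853
grip_force: 0.0
```

```bash
python3 - <<'E'
from h import *
st(); c,im=snap('wrist','w11')
p=proj(c,[.478,-.313,.052]); print(p); x0,y0=int(p[0])-100,int(p[1])-100
g=cv2.medianBlur(cv2.cvtColor(im,cv2.COLOR_RGB2GRAY),3)[y0:y0+200,x0:x0+200]
for q in cv2.HoughCircles(g,cv2.HOUGH_GRADIENT,1,60,param1=100,param2=12,minRadius=44,maxRadius=60)[0]: print(q,ray(c,x0+q[0],y0+q[1],.052))
go(.478,-.313,.0375,90)
E
```

```text
t 26.1 pos [ 0.4797 -0.3106  0.1123] yaw 90.13 zax [-0.001  0.001 -1.   ] F [0.3 0.4 1.3] M [-0.02  0.    0.06] w 0.0853 gf 0.0 q [-0.58  0.43  1.86  0.    0.85 -0.58]
[319.00832005 272.0931094 ]
[100.5 106.5  51.6] [ 0.47829262 -0.31698772  0.052     ]
offset total [-0.0055 -0.0083  0.2529] mm [-1.7 -2.5 75.9]
rz share (tool z down) 0.0003
```

View pics/w11.png

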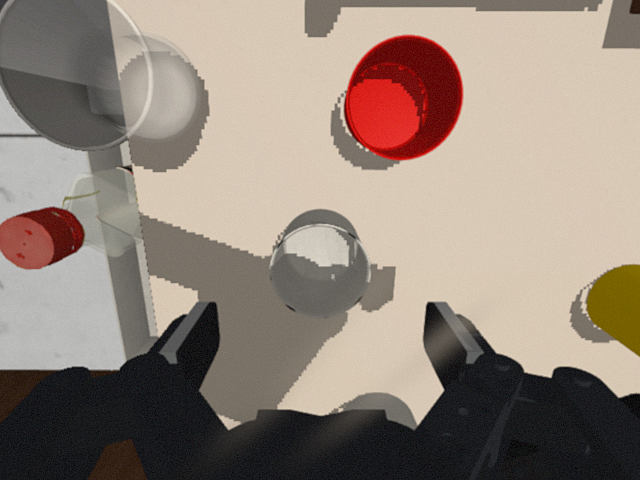

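>>> {"name": "apply_moves", "arguments": {"grip": [-1,-1,-1,-1,-1], "offset": [[-0.009,-0.006,0.1],[0,0,0.1],[0,0,0.05],[0,0,0],[0,0,0]], "delta_rot": [[0,0,0],[0,0,0],[0,0,0],[0,0,0],[0,0,0]]}}

```text
time_s: 26.65
position: [0.4785, -0.3147, 0.0384]
orientation: [0.707, 0.708, 0.0, 0.001]
contact_force: [-0.1, -0.3, 0.4]
grip_width: 0.0854
grip_force: 0.0
```

>>> {"name": "apply_moves", "arguments": {"grip": [1,1,1,1,1], "offset": [[0,0,0],[0,0,0],[0,0,0],[0,0,0],[0,0,0]], "delta_rot": [[0,0,0],[0,0,0],[0,0,0],[0,0,0],[0,0,0]]}}

```text
time_s: 27.15
position: [0.4784, -0.3148, 0.0388]
orientation: [0.707, 0.707, 0.0, 0.001]
contact_force: [-1.8, 0.8, 10.6]
grip_width: 0.0568
grip_force: 61.9
```

>>> {"name": "apply_moves", "arguments": {"grip": [1,1,1,1,1], "offset": [[0,0,-0.05],[0,0,-0.1],[0,0,-0.12],[0,0,-0.12],[0,0,-0.08]], "delta_rot": [[0,0,0],[0,0,0],[0,0,0],[0,0,0],[0,0,0]]}}

```text
time_s: 27.65
position: [0.4782, -0.3147, 0.1818]
orientation: [0.707, 0.707, 0.0, 0.002]
contact_force: [1.1, -0.4, -1.7]
grip_width: 0.0564
grip_force: 64.2
```

```bash
python3 -c "
from h import *
st(); go(0.57,-0.109,0.177,90)"
```

```text
t 27.65 pos [ 0.4782 -0.3147  0.1818] yaw 90.05 zax [ 0.003 -0.002 -1.   ] F [ 1.1 -0.4 -1.7] M [ 0.03 -0.01 -0.03] w 0.0564 gf 64.2 q [-0.58  0.34  1.81  0.    0.99 -0.59]
offset total [0.6853 0.3066 0.0157] mm [205.6  92.    4.7]
rz share (tool z down) 0.0002
```

>>> {"name": "apply_moves", "arguments": {"grip": [1,1,1,1,1], "offset": [[0.1,0.045,0],[0.12,0.055,0],[0.12,0.055,0],[0.12,0.055,0],[0.12,0.055,0]], "delta_rot": [[0,0,0],[0,0,0],[0,0,0],[0,0,0],[0,0,0]]}}

```text
time_s: 28.15
position: [0.5573, -0.1387, 0.1793]
orientation: [0.707, 0.707, 0.0, 0.0]
contact_force: [0.8, -0.4, -1.9]
grip_width: 0.0563
grip_force: 64.2
```

>>> {"name": "apply_moves", "arguments": {"grip": [1,1,1,1,1], "offset": [[0.105,0.042,0],[0,0,0],[0,0,0],[0,0,0.08],[0,0,0.1]], "delta_rot": [[0,0,0],[0,0,0],[0,0,0],[0,0,0],[0,0,0]]}}

```text
time_s: 28.65
position: [0.5703, -0.1101, 0.1254]
orientation: [0.707, 0.707, 0.001, 0.002]
contact_force: [0.2, 0.4, -1.2]
grip_width: 0.0562
grip_force: 64.3
```

```bash
python3 -c "
from h import *
st(); go(0.57,-0.109,0.051,90)"
```

```text
t 28.65 pos [ 0.5703 -0.1101  0.1254] yaw 90.0 zax [ 0.004 -0.001 -1.   ] F [ 0.2  0.4 -1.2] M [ 0.05 -0.    0.02] w 0.0562 gf 64.3 q [-0.19  0.42  1.83 -0.    0.88 -0.19]
offset total [ 0.0039 -0.0018  0.2479] mm [ 1.2 -0.5 74.4]
rz share (tool z down) 0.0
```

>>> {"name": "apply_moves", "arguments": {"grip": [1,1,1,1,1], "offset": [[0.003,0,0.1],[0,0,0.09],[0,0,0.04],[0,0,0.017],[0,0,0]], "delta_rot": [[0,0,0],[0,0,0],[0,0,0],[0,0,0],[0,0,0]]}}

```text
time_s: 29.15
position: [0.5706, -0.1087, 0.0513]
orientation: [0.707, 0.707, 0.001, 0.001]
contact_force: [1.3, 0.0, -1.6]
grip_width: 0.0564
grip_force: 64.2
```

>>> {"name": "apply_moves", "arguments": {"grip": [1,-0.6,-0.6,-0.6,-0.6], "offset": [[0,0,0],[0,0,0],[0,0,0],[0,0,0],[0,0,0]], "delta_rot": [[0,0,0],[0,0,0],[0,0,0],[0,0,0],[0,0,0]]}}

```text
time_s: 29.65
position: [0.5695, -0.1078, 0.0501]
orientation: [0.707, 0.707, 0.0, 0.0]
contact_force: [0.1, 0.0, 0.1]
grip_width: 0.0685
grip_force: 0.0
```

>>> {"name": "apply_moves", "arguments": {"grip": [-0.6,-0.6,-0.6,-0.6,-0.6], "offset": [[0,0,-0.06],[0,0,-0.1],[0,0,-0.13],[0,0,-0.13],[0,0,-0.13]], "delta_rot": [[0,0,0],[0,0,0],[0,0,0],[0,0,0],[0,0,0]]}}

```text
time_s: 30.15
position: [0.5692, -0.1077, 0.2164]
orientation: [0.707, 0.707, -0.0, -0.0]
contact_force: [0.1, 0.5, 0.1]
grip_width: 0.0682
grip_force: 0.0
```

>>> {"name": "apply_moves", "arguments": {"grip": [1,1,1,1,1], "offset": [[0,0,-0.12],[0,0,-0.12],[0,0,-0.12],[0,0,-0.12],[0,0,0]], "delta_rot": [[0,0,0],[0,0,0],[0,0,0],[0,0,0],[0,0,0]]}}

```text
time_s: 30.65
position: [0.5715, -0.1081, 0.3645]
orientation: [0.707, 0.707, 0.002, 0.004]
contact_force: [1.0, 0.1, -0.3]
grip_width: -0.0001
grip_force: 0.0
```

```bash
python3 -c "
from h import *
st(); c,im=snap('wrist','w12')"
```

```text
t 30.65 pos [ 0.5715 -0.1081  0.3645] yaw 90.06 zax [ 0.008 -0.002 -1.   ] F [ 1.   0.1 -0.3] M [-0.    0.02 -0.04] w -0.0001 gf 0.0 q [-0.19  0.19  1.59 -0.    1.36 -0.19]
```

View pics/w12.png

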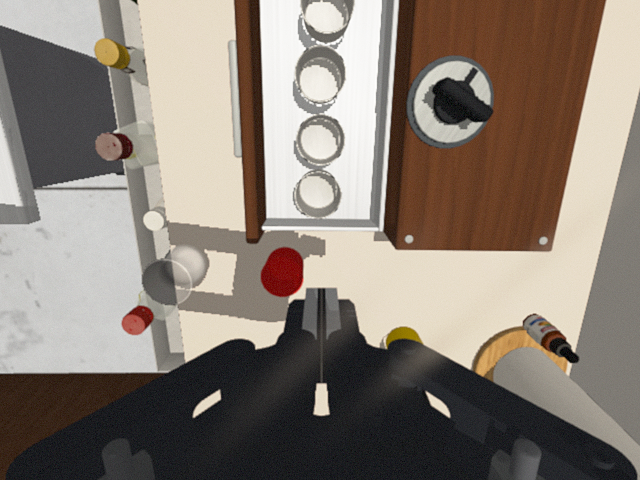

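>>> {"name": "apply_moves", "arguments": {"grip": [1,1,1,1,1], "offset": [[0.1,-0.06,0],[0.12,-0.075,0],[0.12,-0.075,0],[0.12,-0.075,0],[0.12,-0.075,0]], "delta_rot": [[0,0,0],[0,0,0],[0,0,0],[0,0,0],[0,0,0]]}}

```text
time_s: 31.2
position: [0.4595, 0.0672, 0.3574]
orientation: [0.707, 0.707, -0.001, -0.001]
contact_force: [0.7, 0.6, -0.5]
grip_width: 0.0002
grip_force: 0.0
```

>>> {"name": "apply_moves", "arguments": {"grip": [1,1,1,1,1], "offset": [[0.12,-0.075,0],[0,-0.02,0.1],[0,0,0.12],[0,0,0.12],[0,0,0.12]], "delta_rot": [[0,0,0],[0,0,0],[0,0,0],[0,0,0],[0,0,0]]}}

```text
time_s: 31.7
position: [0.4316, 0.1021, 0.2186]
orientation: [0.707, 0.708, -0.001, -0.0]
contact_force: [0.2, -0.2, 0.7]
grip_width: 0.0003
grip_force: 0.0
```

```bash
python3 -c "
from h import *
st(); go(0.435,0.105,0.062,90)"
```

```text
t 31.7 pos [0.4316 0.1021 0.2186] yaw 90.09 zax [-0.001 -0.    -1.   ] F [ 0.2 -0.2  0.7] M [-0.07 -0.03 -0.01] w 0.0003 gf 0.0 q [ 0.23  0.1   2.03 -0.    1.01  0.23]
offset total [0.0099 0.0121 0.5221] mm [  3.    3.6 156.6]
rz share (tool z down) 0.0003
```

>>> {"name": "apply_moves", "arguments": {"grip": [1,1,1,1,1], "offset": [[0.01,0,0.12],[0,0,0.12],[0,0,0.12],[0,0,0.12],[0,0,0.04]], "delta_rot": [[0,0,0],[0,0,0],[0,0,0],[0,0,0],[0,0,0]]}}

```text
time_s: 32.2
position: [0.4295, 0.1043, 0.0614]
orientation: [0.707, 0.707, -0.003, -0.002]
contact_force: [-0.0, -0.2, 0.1]
grip_width: 0.0002
grip_force: 0.0
```

>>> {"name": "apply_moves", "arguments": {"grip": [1,1,1,1,1], "offset": [[0,0.04,0],[0,0.03,0],[0,0.02,0],[0,0.03,0],[0,0.04,0]], "delta_rot": [[0,0,0],[0,0,0],[0,0,0],[0,0,0],[0,0,0]]}}

```text
time_s: 32.7
position: [0.4811, 0.1051, 0.0658]
orientation: [0.707, 0.707, -0.0, -0.0]
contact_force: [-2.2, -0.7, 1.7]
grip_width: 0.0
grip_force: 1.5
```

>>> {"name": "apply_moves", "arguments": {"grip": [1,1,1,1,1], "offset": [[0,0.05,0],[0,0.05,0],[0,0.05,0],[0,0.05,0],[0,0.05,0]], "delta_rot": [[0,0,0],[0,0,0],[0,0,0],[0,0,0],[0,0,0]]}}

```text
time_s: 33.2
position: [0.5564, 0.1048, 0.0652]
orientation: [0.707, 0.707, -0.0, -0.0]
contact_force: [-4.0, -2.3, 0.7]
grip_width: 0.0002
grip_force: 1.5
```

>>> {"name": "apply_moves", "arguments": {"grip": [1,1,1,1,1], "offset": [[0,0.05,0],[0,0.05,0],[0,0.05,0],[0,0.04,0],[0,0.03,0]], "delta_rot": [[0,0,0],[0,0,0],[0,0,0],[0,0,0],[0,0,0]]}}

```text
time_s: 33.7
position: [0.6228, 0.1051, 0.0651]
orientation: [0.707, 0.707, 0.0, 0.0]
contact_force: [-2.8, -1.2, 1.2]
grip_width: 0.0002
grip_force: 1.2
```

>>> {"name": "apply_moves", "arguments": {"grip": [1,1,1,1,1], "offset": [[0,0.02,0],[0,0.015,0],[0,0.012,0],[0,0.01,0],[0,0,0]], "delta_rot": [[0,0,0],[0,0,0],[0,0,0],[0,0,0],[0,0,0]]}}

```text
time_s: 34.2
position: [0.638, 0.1053, 0.065]
orientation: [0.707, 0.707, -0.001, -0.001]
contact_force: [-6.4, -2.2, 5.3]
grip_width: -0.0
grip_force: 2.5
```

>>> {"name": "apply_moves", "arguments": {"grip": [1,1,1,1,1], "offset": [[0,0.007,0],[0,0.007,0],[0,0,0],[0,0,0],[0,0,0]], "delta_rot": [[0,0,0],[0,0,0],[0,0,0],[0,0,0],[0,0,0]]}}

```text
time_s: 34.7
position: [0.6381, 0.1053, 0.0651]
orientation: [0.707, 0.707, -0.004, -0.003]
contact_force: [-23.2, -1.5, 19.1]
grip_width: 0.0001
grip_force: 10.2
```

>>> {"name": "apply_moves", "arguments": {"grip": [1,1,1,1,1], "offset": [[0,-0.04,0],[0,-0.06,0],[0,0,-0.1],[0,0,-0.13],[0,0,-0.13]], "delta_rot": [[0,0,0],[0,0,0],[0,0,0],[0,0,0],[0,0,0]]}}

```text
time_s: 35.2
position: [0.6129, 0.1055, 0.174]
orientation: [0.707, 0.708, 0.0, 0.0]
contact_force: [0.9, -0.2, -0.8]
grip_width: 0.0005
grip_force: 0.0
```

>>> {"name": "apply_moves", "arguments": {"grip": [1,1,1,1,1], "offset": [[0,0,-0.13],[-0.1,0.04,-0.13],[-0.12,0.06,-0.13],[-0.12,0.06,0],[-0.12,0.06,0]], "delta_rot": [[0,0,0],[0,0,0],[0,0,0],[0,0,0],[0,0,0]]}}

```text
time_s: 35.7
position: [0.6787, -0.0293, 0.2875]
orientation: [0.706, 0.708, 0.002, 0.002]
contact_force: [0.3, 0.1, -0.3]
grip_width: -0.0
grip_force: 0.0
```

>>> {"name": "apply_moves", "arguments": {"grip": [-1,-1,-1,-1,-1], "offset": [[-0.12,0,0],[-0.04,0,0],[0,0,0],[0,0,0],[0,0,0]], "delta_rot": [[0,0,0],[0,0,0],[0,0,0],[0,0,0],[0,0,0]]}}

```text
time_s: 36.2
position: [0.6771, -0.0748, 0.2853]
orientation: [0.706, 0.708, 0.0, -0.0]
contact_force: [0.4, -0.2, -0.5]
grip_width: 0.0721
grip_force: 0.0
```

```bash
python3 -c "
from h import *
st(); c,im=snap('wrist','w13'); print(proj(c,[.708,-.004,.145]),proj(c,[.708,-.004,.105]))"
```

```text
t 36.2 pos [ 0.6771 -0.0748  0.2853] yaw 90.12 zax [ 0.  0. -1.] F [ 0.4 -0.2 -0.5] M [ 0.    0.01 -0.03] w 0.0721 gf 0.0 q [-0.11  0.41  1.46  0.    1.27 -0.11]
[364.131174   138.36706097] [358.59748282 137.86371806]
```

View pics/w13.png

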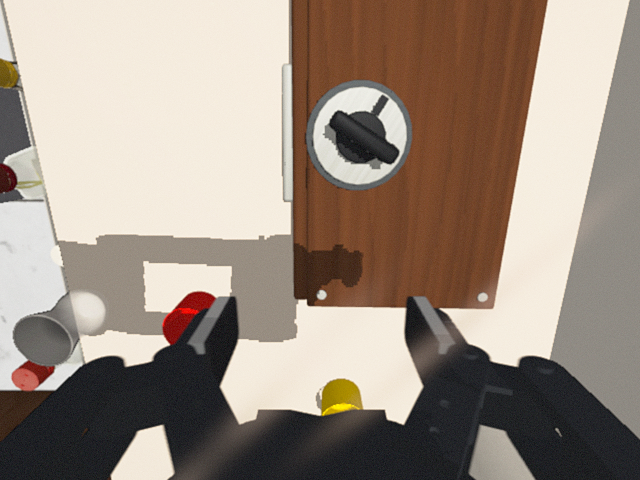

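```bash
python3 - <<'E'
from h import *
c=cam("wrist"); im=cv2.imread("pics/w13.png"); hsv=cv2.cvtColor(im,cv2.COLOR_BGR2HSV)
roi=np.zeros(im.shape[:2],np.uint8); cv2.circle(roi,(359,135),44,255,-1)
m=((hsv[:,:,2]<45)&(roi>0)).astype(np.uint8)*255
m=cv2.morphologyEx(m,cv2.MORPH_OPEN,np.ones((3,3)))
k,l,s,ce=cv2.connectedComponentsWithStats(m); print(s[1:],ce[1:])
g=cv2.medianBlur(cv2.cvtColor(im,cv2.COLOR_BGR2GRAY),5)[70:200,290:430]
for q in cv2.HoughCircles(g,cv2.HOUGH_GRADIENT,1,60,param1=100,param2=15,minRadius=44,maxRadius=60)[0]: print("flange",q,ray(c,290+q[0],70+q[1],.103))
for t in (20,28,36,45):
  mm=((hsv[:,:,2]<t)&(roi>0)).astype(np.uint8)*255
  cn=max(cv2.findContours(mm,cv2.RETR_EXTERNAL,cv2.CHAIN_APPROX_NONE)[0],key=cv2.contourArea); r=cv2.minAreaRect(cn); b=cv2.boxPoints(r)
  P=np.array([ray(c,*p,.145) for p in b]); e=max(((P[i+1]-P[i]) for i in range(3)),key=np.linalg.norm)
  print(t,r,np.round(P.mean(0),4),"ang",np.degrees(np.arctan2(e[1],e[0])),np.linalg.norm(e))
# colour profile of wing ends
A=ray(c,336,117,.145);B=ray(c,393,157,.145);print(A,B,(A+B)/2,np.degrees(np.arctan2(*(B-A)[1::-1])))
E
```

```text
[[330 116  59  47 768]
 [364 127   6   5  18]
 [371 132   3   3   9]
 [380 137   4   4  15]
 [390 145   3   3   9]] [[355.26171875 143.4921875 ]
 [366.5        129.        ]
 [372.         133.        ]
 [381.4        138.6       ]
 [391.         146.        ]]
flange [69.5 61.5 51.3] [0.70877926 0.00117314 0.103     ]
20 ((379.0, 158.0), (0.0, 0.0), 0.0) [ 0.7196 -0.018   0.145 ] ang 0.0 0.0
28 ((369.2308044433594, 157.65383911132812), (5.547001838684082, 10.261953353881836), 33.6900634765625) [ 0.7123 -0.0178  0.145 ] ang -122.44116775807399 0.00739019925409246
36 ((358.02532958984375, 144.70068359375), (75.24880981445312, 23.089555740356445), 37.8065299987793) [ 0.704  -0.0088  0.145 ] ang -35.66309542330899 0.05522576341023591
45 ((361.05340576171875, 141.47720336914062), (74.90878295898438, 30.549392700195312), 33.17851257324219) [ 0.7061 -0.0065  0.145 ] ang -31.064771830289327 0.05479224754562806
[0.68710204 0.0107603  0.145     ] [ 0.73003203 -0.01720588  0.145     ] [ 0.70856703 -0.00322279  0.145     ] -33.081705190863644
```

>>> {"name": "apply_moves", "arguments": {"grip": [-1,-1,-1,-1,-1], "offset": [[0.12,0.05,0],[0.12,0.05,0],[0,0,0],[0,0,0],[0,0,0]], "delta_rot": [[0,0,0],[0,0,0],[0,0,-0.0226],[0,0,-0.0226],[0,0,-0.0226]]}}

```text
time_s: 36.75
position: [0.7071, -0.0024, 0.2852]
orientation: [0.538, 0.843, 0.0, -0.0]
contact_force: [0.4, -0.3, -0.3]
grip_width: 0.0857
grip_force: 0.0
```

>>> {"name": "apply_moves", "arguments": {"grip": [-1,-1,-1,-1,-1], "offset": [[0,0,0],[0,0,0],[0,0,0],[0,0,0],[0,0,0]], "delta_rot": [[0,0,-0.0226],[0,0,-0.0226],[0,0,-0.0226],[0,0,-0.0226],[0,0,0]]}}

```text
time_s: 37.25
position: [0.707, -0.0031, 0.2853]
orientation: [0.282, 0.959, 0.0, 0.0]
contact_force: [0.2, -0.4, 0.2]
grip_width: 0.0852
grip_force: 0.0
```

```bash
python3 - <<'E'
from h import *
st(); go(.7085,-.0015,.16,147); c,im=snap('wrist','w14')
print(proj(c,[.7085,-.0015,.145]))
E
```

```text
t 37.25 pos [ 0.707  -0.0031  0.2853] yaw 147.21 zax [ 0.  0. -1.] F [ 0.2 -0.4  0.2] M [-0.    0.03 -0.03] w 0.0852 gf 0.0 q [-0.01  0.45  1.4   0.    1.29 -1.01]
offset total [-0.0014  0.0071  0.4177] mm [ -0.4   2.1 125.3]
rz share (tool z down) 0.0006
[324.7676321  232.80010286]
```

```bash
python3 - <<'E'
from h import *
c=cam("wrist"); im=cv2.imread("pics/w14.png"); v=cv2.cvtColor(im,cv2.COLOR_BGR2HSV)[:,:,2]
for r in range(180,300,8): print(r," ".join(f"{x:3d}" for x in v[r,270:384:3]))
g=cv2.medianBlur(cv2.cvtColor(im,cv2.COLOR_BGR2GRAY),5)[140:330,220:430]
h=cv2.HoughCircles(g,cv2.HOUGH_GRADIENT,1,60,param1=100,param2=15,minRadius=42,maxRadius=60)
if h is not None:
  for q in h[0]: print("flange",q,ray(c,220+q[0],140+q[1],.103))
E
```

```text
180 106 120 118 115 114 118 113  62  97 104  99  91 102 172 214 229 232 230 231 234 230 228 187  93 105 107 100 109 116 120 118 120 122 117 121 121 126 123
188  95 114 107  53  85  87  97 103 110 222 220 219 225 221 224 227 223 226 226 224 225 228 228 227 229 228 230 161  99 110 108 128 124 123 122 121 123 123
196  61  61  99  80 100  96 190 220 217 220 222 222 121 116 121  79  20  20  30  22 136 227 224 225 226 228 225 229 228 227 101 109  92 127 122 125 123 123
204  69  66  61  57  71 149 115 118 130 140 112 113 115 107  23  38  31  47  53  58  29  36 153 229 226 226 227 227 223 226 227 155 111 101 126 125 122 121
212  68  68  53  66 124 115 118 116 116 115 124  62  25  20  25  30  41  45  55  54  37  50  25  19  37 205 223 223 221 224 224 225 132 110 106 110 119 128
220  64  61  59  92 120 118 120 124 128 119  93  20  31  25  33  22  22  27  32  24  27  27  20  27  29  82  66  51  51  45  54  45 175 109 109 124 124 119
228  59  67  56  59 120 122 118 117 118 121  91  28  38  24  28  30  19  22  21  21  24  27  35  28  23  83 224 219 221 223 221 224 121 106 120 129 128 130
236  67 
[... 601 characters left out ...]
24 123 123 125
268 117 126 119 122 120 119 122 122 123 118 121 120 116 114 118 118 118 109 112 127 122 120 124 121 128 125 127 119 120 124 123 123 126 130 122 123 123 118
276 120 120 123 121 121 120 119 118 116 114 117 110 108 112 110 113 118 123 127 125 128 122 116 119 117 127 124 125 125 127 120 120 122 119 124 122 125 114
284 125 122 117 118 116 116 114 111 108 112 112 113 116 116 127 127 122 116 122 118 124 125 123 128 129 123 122 125 122 122 121 119 118 116 121 120 116 125
292 109 117 109 113 112 112 114 110 111 120 125 123 123 121 117 119 126 128 128 125 125 126 124 126 119 119 118 124 112 112 119 118 117 125 120 123 120 118
flange [102.5  80.5  43.2] [ 0.7076953 -0.0030899  0.103    ]
```

>>> {"name": "apply_moves", "arguments": {"grip": [-1,-1,-1,-1,-1], "offset": [[0,0.002,0.1],[0,0,0.12],[0,0,0.12],[0,0,0.1],[0,0,0.064]], "delta_rot": [[0,0,0],[0,0,0],[0,0,0],[0,0,0],[0,0,0]]}}

```text
time_s: 37.8
position: [0.7061, -0.0032, 0.1313]
orientation: [0.286, 0.958, -0.0, -0.001]
contact_force: [0.5, 0.6, 0.5]
grip_width: 0.0852
grip_force: 0.0
```

>>> {"name": "apply_moves", "arguments": {"grip": [-1,1,1,1,1], "offset": [[0,0,0],[0,0,0],[0,0,0],[0,0,0],[0,0,0]], "delta_rot": [[0,0,0],[0,0,0],[0,0,0],[0,0,0],[0,0,0]]}}

```text
time_s: 38.3
position: [0.708, -0.0038, 0.1353]
orientation: [0.284, 0.959, 0.0, 0.001]
contact_force: [0.6, -0.5, -0.2]
grip_width: 0.028
grip_force: 0.0
```

>>> {"name": "apply_moves", "arguments": {"grip": [1,1,1,1,1], "offset": [[0,0,0],[0,0,0],[0,0,0],[0,0,0],[0,0,0]], "delta_rot": [[0,0,0],[0,0,0],[0,0,0],[0,0,0],[0,0,0]]}}

```text
time_s: 38.8
position: [0.7087, -0.0028, 0.1353]
orientation: [0.284, 0.959, 0.001, 0.001]
contact_force: [2.5, 4.6, 3.4]
grip_width: 0.0129
grip_force: 60.6
```

```bash
python3 -c "
from h import *
st(); snap('wrist','w15')"
```

```text
t 38.8 pos [ 0.7087 -0.0028  0.1353] yaw 146.99 zax [ 0.003  0.001 -1.   ] F [2.5 4.6 3.4] M [ 0.74 -0.24  0.05] w 0.0129 gf 60.6 q [-0.01  0.58  1.53  0.    1.03 -1.  ]
```

>>> {"name": "apply_moves", "arguments": {"grip": [1,1,1,1,1], "offset": [[0,0,0],[0,0,0],[0,0,0],[0,0,0],[0,0,0]], "delta_rot": [[0,0,0.015],[0,0,0.02],[0,0,0.02],[0,0,0.02],[0,0,0.02]]}}

```text
time_s: 39.35
position: [0.7089, -0.0025, 0.1353]
orientation: [0.556, 0.831, 0.002, 0.001]
contact_force: [3.1, 6.7, 2.0]
grip_width: 0.0131
grip_force: 60.6
```

```bash
python3 -c "
from h import *
st()"
```

```text
t 39.35 pos [ 0.7089 -0.0025  0.1353] yaw 112.5 zax [ 0.003  0.002 -1.   ] F [3.1 6.7 2. ] M [ 0.99 -0.31  0.12] w 0.0131 gf 60.6 q [-0.01  0.58  1.53  0.    1.03 -0.4 ]
```

>>> {"name": "apply_moves", "arguments": {"grip": [1,1,1,1,1], "offset": [[0,0,0],[0,0,0],[0,0,0],[0,0,0],[0,0,0]], "delta_rot": [[0,0,0.02],[0,0,0.02],[0,0,0.02],[0,0,0.02],[0,0,0.02]]}}

```text
time_s: 39.85
position: [0.7092, -0.0023, 0.1353]
orientation: [0.785, 0.619, 0.002, 0.0]
contact_force: [4.5, 7.9, 2.4]
grip_width: 0.0126
grip_force: 60.4
```

```bash
python3 -c "
from h import *
st()"
```

```text
t 39.85 pos [ 0.7092 -0.0023  0.1353] yaw 76.5 zax [ 0.004  0.002 -1.   ] F [4.5 7.9 2.4] M [ 1.15 -0.6   0.05] w 0.0126 gf 60.4 q [-0.01  0.58  1.52  0.    1.03  0.23]
```

>>> {"name": "apply_moves", "arguments": {"grip": [1,1,1,1,1], "offset": [[0,0,0],[0,0,0],[0,0,0],[0,0,0],[0,0,0]], "delta_rot": [[0,0,0.02],[0,0,0.02],[0,0,0.02],[0,0,0.02],[0,0,0.02]]}}

```text
time_s: 40.35
position: [0.7096, -0.0024, 0.1354]
orientation: [0.938, 0.346, 0.003, -0.0]
contact_force: [5.7, 5.6, 1.2]
grip_width: 0.0126
grip_force: 60.2
```

>>> {"name": "apply_moves", "arguments": {"grip": [1,1,1,1,1], "offset": [[0,0,0],[0,0,0],[0,0,0],[0,0,0],[0,0,0]], "delta_rot": [[0,0,0.02],[0,0,0.02],[0,0,0.02],[0,0,0.02],[0,0,0.02]]}}

```text
time_s: 40.85
position: [0.7098, -0.0027, 0.1353]
orientation: [0.999, 0.039, 0.003, -0.001]
contact_force: [6.7, 4.0, 0.3]
grip_width: 0.0129
grip_force: 60.2
```

```bash
python3 -c "
from h import *
st();print(env.get_state()['joint_torque'])"
```

```text
t 40.85 pos [ 0.7098 -0.0027  0.1353] yaw 4.5 zax [ 0.006  0.002 -1.   ] F [6.7 4.  0.3] M [ 0.98 -1.05  0.07] w 0.0129 gf 60.2 q [-0.01  0.58  1.52  0.    1.03  1.48]
[ -3.42290685 -72.56182909 -27.35705853  -1.49264798   2.15582103
  -2.01593801]
```

>>> {"name": "apply_moves", "arguments": {"grip": [1,1,1,1,1], "offset": [[0,0,0],[0,0,0],[0,0,0],[0,0,0],[0,0,0]], "delta_rot": [[0,0,0.015],[0,0,0.015],[0,0,0.015],[0,0,0.015],[0,0,0.01]]}}

```text
time_s: 41.35
position: [0.7099, -0.0029, 0.1354]
orientation: [0.984, -0.179, 0.003, -0.001]
contact_force: [6.9, 2.7, 0.0]
grip_width: 0.0128
grip_force: 60.2
```

```bash
python3 -c "
from h import *
st();print(env.get_state()['joint_torque']); snap('wrist','w16')"
```

```text
t 41.35 pos [ 0.7099 -0.0029  0.1354] yaw -20.62 zax [ 0.006  0.001 -1.   ] F [6.9 2.7 0. ] M [ 0.86 -1.09  0.08] w 0.0128 gf 60.2 q [-0.01  0.58  1.52  0.    1.03  1.92]
[ -2.71545924 -72.56476164 -27.34602928  -1.21575572   2.21833348
  -0.58478164]
```

>>> {"name": "apply_moves", "arguments": {"grip": [1,1,1,1,1], "offset": [[0,0,0],[0,0,0],[0,0,0],[0,0,0],[0,0,0]], "delta_rot": [[0,0,0.012],[0,0,0.012],[0,0,0.012],[0,0,0.012],[0,0,0.008]]}}

```text
time_s: 41.9
position: [0.7099, -0.0031, 0.1353]
orientation: [0.937, -0.348, 0.002, -0.001]
contact_force: [5.8, 2.6, -0.4]
grip_width: 0.0129
grip_force: 60.2
```

```bash
python3 - <<'E'
from h import *
st(); c,im=snap('wrist','w17')
a=[cv2.imread(f"pics/w{i}.png",0) for i in(15,16,17)]
T=tool_pose()
for s in(1,-1):
  for r in(.024,.030,.036):
    for dx in (0,):
      p=T[:3,3]+T[:3,1]*s*r; p[2]=.104
      u,v=proj(c,p).round().astype(int); print(s,r,(u,v),[int(i[v,u]) if 0<=v<480 and 0<=u<640 else None for i in a])
E
```

```text
t 41.9 pos [ 0.7099 -0.0031  0.1353] yaw -40.74 zax [ 0.006  0.001 -1.   ] F [ 5.8  2.6 -0.4] M [ 0.68 -1.08  0.05] w 0.0129 gf 60.2 q [-0.01  0.58  1.52  0.    1.03  2.27]
1 0.024 (np.int64(368), np.int64(291)) [43, 30, 29]
1 0.03 (np.int64(380), np.int64(291)) [43, 31, 27]
1 0.036 (np.int64(392), np.int64(291)) [33, 33, 28]
-1 0.024 (np.int64(271), np.int64(291)) [121, 118, 116]
-1 0.03 (np.int64(259), np.int64(291)) [119, 118, 116]
-1 0.036 (np.int64(247), np.int64(291)) [118, 114, 118]
```

>>> {"name": "apply_moves", "arguments": {"grip": [1,1,1,1,1], "offset": [[0,0,0],[0,0,0],[0,0,0],[0,0,0],[0,0,0]], "delta_rot": [[0,0,0.012],[0,0,0.012],[0,0,0.012],[0,0,0.012],[0,0,0.002]]}}

```text
time_s: 42.45
position: [0.7098, -0.0033, 0.1354]
orientation: [0.872, -0.49, 0.002, -0.002]
contact_force: [7.0, 2.0, -0.4]
grip_width: 0.0129
grip_force: 60.3
```

```bash
cat >> h.py <<'E'
def mark(im,c,center=None,r=.034,z=.104):
    """grey level round the flange in tool frame; angle from tool +y towards +x (deg)"""
    T=tool_pose(); g=cv2.GaussianBlur(cv2.cvtColor(im,cv2.COLOR_RGB2GRAY),(3,3),0); o=T[:3,3] if center is None else np.array(center)
    out=[]
    for a in range(-60,100,6):
        p=o+r*(np.cos(np.radians(a))*T[:3,1]+np.sin(np.radians(a))*T[:3,0]); p[2]=z
        u,v=proj(c,p).round().astype(int); out.append((a,int(g[v,u]) if 0<=v<480 and 0<=u<640 else -1))
    print(out)
E
python3 - <<'E'
from h import *
st(); c,im=snap('wrist','w18'); mark(im,c)
mark(cv2.imread("pics/w15.png"),c)
E
```

```text
t 42.45 pos [ 0.7098 -0.0033  0.1354] yaw -58.72 zax [ 0.005  0.001 -1.   ] F [ 7.   2.  -0.4] M [ 0.59 -1.11  0.08] w 0.0129 gf 60.3 q [-0.01  0.58  1.52  0.    1.03  2.59]
[(-60, 34), (-54, 30), (-48, 30), (-42, 33), (-36, 32), (-30, 116), (-24, 118), (-18, 118), (-12, 114), (-6, 42), (0, 34), (6, 98), (12, 113), (18, 116), (24, 114), (30, 117), (36, 116), (42, 117), (48, 116), (54, 120), (60, 118), (66, 117), (72, 117), (78, 120), (84, 119), (90, 165), (96, 226)]
[(-60, 31), (-54, 34), (-48, 34), (-42, 32), (-36, 31), (-30, 207), (-24, 193), (-18, 117), (-12, 112), (-6, 57), (0, 37), (6, 84), (12, 115), (18, 118), (24, 142), (30, 215), (36, 215), (42, 219), (48, 218), (54, 222), (60, 220), (66, 220), (72, 220), (78, 220), (84, 220), (90, 219), (96, 218)]
```

>>> {"name": "apply_moves", "arguments": {"grip": [1,1,1,1,1], "offset": [[0,0,0],[0,0,0],[0,0,0],[0,0,0],[0,0,0]], "delta_rot": [[0,0,0.012],[0,0,0.012],[0,0,0.012],[0,0,0.012],[0,0,0.006]]}}

```text
time_s: 43.0
position: [0.7096, -0.0034, 0.1353]
orientation: [0.776, -0.63, 0.002, -0.002]
contact_force: [5.5, 1.9, 0.5]
grip_width: 0.013
grip_force: 60.3
```

```bash
python3 - <<'E'
from h import *
st(); c,im=snap('wrist','w19'); mark(im,c)
E
```

```text
t 43.0 pos [ 0.7096 -0.0034  0.1353] yaw -78.17 zax [ 0.005  0.001 -1.   ] F [5.5 1.9 0.5] M [ 0.37 -0.98  0.07] w 0.013 gf 60.3 q [-0.01  0.58  1.52  0.    1.03  2.93]
[(-60, 31), (-54, 35), (-48, 33), (-42, 33), (-36, 30), (-30, 211), (-24, 211), (-18, 180), (-12, 114), (-6, 76), (0, 35), (6, 99), (12, 113), (18, 117), (24, 116), (30, 117), (36, 115), (42, 117), (48, 116), (54, 119), (60, 118), (66, 117), (72, 118), (78, 118), (84, 119), (90, 118), (96, 117)]
```

>>> {"name": "apply_moves", "arguments": {"grip": [-1,-1,-1,-1,-1], "offset": [[0,0,0],[0,0,0],[0,0,0],[0,0,0],[0,0,0]], "delta_rot": [[0,0,0],[0,0,0],[0,0,0],[0,0,0],[0,0,0]]}}

```text
time_s: 43.55
position: [0.7073, -0.0039, 0.1339]
orientation: [0.777, -0.629, -0.0, 0.0]
contact_force: [-0.6, 0.4, 0.3]
grip_width: 0.0836
grip_force: 0.0
```

>>> {"name": "apply_moves", "arguments": {"grip": [-1,-1,-1,-1,-1], "offset": [[0,0,0],[0,0,-0.08],[0,0,-0.1],[0,0,0],[0,0,0]], "delta_rot": [[0,0,0],[0,0,0],[0,0,0],[0,0,-0.02273],[0,0,-0.02273]]}}

```text
time_s: 44.05
position: [0.7081, -0.0039, 0.1895]
orientation: [0.86, -0.51, 0.001, -0.001]
contact_force: [-0.5, -0.7, -0.5]
grip_width: 0.0853
grip_force: 0.0
```

>>> {"name": "apply_moves", "arguments": {"grip": [-1,-1,-1,-1,-1], "offset": [[0,0,0],[0,0,0],[0,0,0],[0,0,0],[0,0,0]], "delta_rot": [[0,0,-0.02273],[0,0,-0.02273],[0,0,-0.02273],[0,0,-0.02273],[0,0,-0.02273]]}}

```text
time_s: 44.55
position: [0.7073, -0.0039, 0.188]
orientation: [0.984, -0.177, -0.0, 0.0]
contact_force: [0.2, -0.5, 0.8]
grip_width: 0.0852
grip_force: 0.0
```

>>> {"name": "apply_moves", "arguments": {"grip": [-1,-1,-1,-1,-1], "offset": [[0,0,0],[0,0,0],[0,0,0],[0,0,0],[0,0,0]], "delta_rot": [[0,0,-0.02273],[0,0,-0.02273],[0,0,-0.02273],[0,0,-0.02273],[0,0,-0.02273]]}}

```text
time_s: 45.05
position: [0.7073, -0.0039, 0.188]
orientation: [0.984, 0.178, -0.0, -0.0]
contact_force: [-0.1, -0.2, -1.4]
grip_width: 0.0852
grip_force: 0.0
```

>>> {"name": "apply_moves", "arguments": {"grip": [-1,-1,-1,-1,-1], "offset": [[0,0,0],[0,0,0],[0,0,0],[0,0,0],[0,0,0]], "delta_rot": [[0,0,-0.02273],[0,0,-0.02273],[0,0,-0.02273],[0,0,-0.02273],[0,0,-0.02273]]}}

```text
time_s: 45.55
position: [0.7074, -0.0038, 0.188]
orientation: [0.86, 0.511, -0.0, -0.0]
contact_force: [0.5, -0.2, -1.0]
grip_width: 0.0852
grip_force: 0.0
```

>>> {"name": "apply_moves", "arguments": {"grip": [-1,-1,-1,-1,-1], "offset": [[0,0,0],[0,0,0],[0,0,0],[0,0,0],[0,0,0]], "delta_rot": [[0,0,-0.02273],[0,0,-0.02273],[0,0,-0.02273],[0,0,-0.02273],[0,0,-0.02273]]}}

```text
time_s: 46.05
position: [0.7073, -0.0039, 0.188]
orientation: [0.627, 0.779, -0.0, -0.0]
contact_force: [-0.1, -0.2, 0.6]
grip_width: 0.085
grip_force: 0.0
```

```bash
python3 - <<'E'
from h import *
st(); go(.7092,-.0025,.135,101.85)
E
```

```text
t 46.05 pos [ 0.7073 -0.0039  0.188 ] yaw 102.37 zax [-0. -0. -1.] F [-0.1 -0.2  0.6] M [ 0.04 -0.06  0.04] w 0.085 gf 0.0 q [-0.01  0.53  1.49 -0.    1.12 -0.22]
offset total [0.0031 0.007  0.1767] mm [ 0.9  2.1 53. ]
rz share (tool z down) 0.0014
```

>>> {"name": "apply_moves", "arguments": {"grip": [-1,-1,-1,-1,-1], "offset": [[0.003,0.007,0.08],[0,0,0.096],[0,0,0],[0,0,0],[0,0,0]], "delta_rot": [[0,0,0],[0,0,0],[0,0,0],[0,0,0],[0,0,0]]}}

```text
time_s: 46.55
position: [0.7102, -0.0026, 0.1368]
orientation: [0.629, 0.777, 0.001, 0.001]
contact_force: [-0.7, 0.1, 0.7]
grip_width: 0.0855
grip_force: 0.0
```

>>> {"name": "apply_moves", "arguments": {"grip": [1,1,1,1,1], "offset": [[0,0,0],[0,0,0],[0,0,0],[0,0,0],[0,0,0]], "delta_rot": [[0,0,0],[0,0,0],[0,0,0],[0,0,0],[0,0,0]]}}

```text
time_s: 47.05
position: [0.7094, -0.0025, 0.1354]
orientation: [0.629, 0.777, 0.0, 0.0]
contact_force: [1.2, -0.2, 12.3]
grip_width: 0.0129
grip_force: 60.2
```

>>> {"name": "apply_moves", "arguments": {"grip": [1,1,1,1,1], "offset": [[0,0,0],[0,0,0],[0,0,0],[0,0,0],[0,0,0]], "delta_rot": [[0,0,0],[0,0,0],[0,0,0],[0,0,0],[0,0,0]]}}

```text
time_s: 47.55
position: [0.7094, -0.0026, 0.1355]
orientation: [0.629, 0.777, 0.0, 0.0]
contact_force: [-0.3, 0.3, 5.1]
grip_width: 0.0129
grip_force: 59.7
```

```bash
cat >> h.py <<'E'
def mark2(im,c,r=.034,z=.104):
    """mark angle on the tool -y side"""
    T=tool_pose(); g=cv2.GaussianBlur(cv2.cvtColor(im,cv2.COLOR_RGB2GRAY),(3,3),0); o=T[:3,3]; out=[]
    for a in range(-40,100,4):
        p=o+r*(-np.cos(np.radians(a))*T[:3,1]+np.sin(np.radians(a))*T[:3,0]); p[2]=z
        u,v=proj(c,p).round().astype(int); out.append((a,int(g[v,u]) if 0<=v<480 and 0<=u<640 else -1))
    print(out)
E
python3 - <<'E'
from h import *
st(); c,im=snap('wrist','w20'); mark2(im,c)
E
```

```text
t 47.55 pos [ 0.7094 -0.0026  0.1355] yaw 102.03 zax [ 0. -0. -1.] F [-0.3  0.3  5.1] M [ 0.08  0.19 -0.04] w 0.0129 gf 59.7 q [-0.01  0.59  1.52 -0.    1.03 -0.22]
[(-40, 32), (-36, 40), (-32, 116), (-28, 117), (-24, 120), (-20, 117), (-16, 114), (-12, 115), (-8, 74), (-4, 23), (0, 23), (4, 54), (8, 118), (12, 116), (16, 124), (20, 203), (24, 212), (28, 209), (32, 212), (36, 214), (40, 207), (44, 212), (48, 216), (52, 216), (56, 215), (60, 209), (64, 215), (68, 218), (72, 213), (76, 214), (80, 215), (84, 217), (88, 217), (92, 218), (96, 216)]
```

>>> {"name": "apply_moves", "arguments": {"grip": [1,1,1,1,1], "offset": [[0,0,0],[0,0,0],[0,0,0],[0,0,0],[0,0,0]], "delta_rot": [[0,0,0.008],[0,0,0.008],[0,0,0.008],[0,0,0.008],[0,0,0.008]]}}

```text
time_s: 48.1
position: [0.7095, -0.0025, 0.1355]
orientation: [0.722, 0.692, 0.0, 0.0]
contact_force: [-1.1, 0.9, 5.0]
grip_width: 0.013
grip_force: 59.8
```

```bash
python3 - <<'E'
from h import *
st(); c,im=snap('wrist','w21'); mark2(im,c)
E
```

```text
t 48.1 pos [ 0.7095 -0.0025  0.1355] yaw 87.52 zax [ 0.001 -0.    -1.   ] F [-1.1  0.9  5. ] M [0.08 0.12 0.04] w 0.013 gf 59.8 q [-0.01  0.59  1.52 -0.    1.03  0.04]
[(-40, 30), (-36, 40), (-32, 119), (-28, 118), (-24, 119), (-20, 117), (-16, 115), (-12, 114), (-8, 74), (-4, 23), (0, 26), (4, 75), (8, 207), (12, 206), (16, 213), (20, 212), (24, 213), (28, 207), (32, 213), (36, 213), (40, 206), (44, 210), (48, 216), (52, 217), (56, 213), (60, 209), (64, 213), (68, 218), (72, 213), (76, 214), (80, 215), (84, 216), (88, 216), (92, 216), (96, 216)]
```

>>> {"name": "apply_moves", "arguments": {"grip": [1,1,1,1,1], "offset": [[0,0,0],[0,0,0],[0,0,0],[0,0,0],[0,0,0]], "delta_rot": [[0,0,0.008],[0,0,0.008],[0,0,0.008],[0,0,0.008],[0,0,0.008]]}}

```text
time_s: 48.65
position: [0.7095, -0.0025, 0.1355]
orientation: [0.803, 0.596, 0.0, 0.0]
contact_force: [-0.6, -0.6, 4.4]
grip_width: 0.0125
grip_force: 59.8
```

```bash
python3 - <<'E'
from h import *
st(); c,im=snap('wrist','w22'); mark2(im,c)
E
```

```text
t 48.65 pos [ 0.7095 -0.0025  0.1355] yaw 73.13 zax [ 0.001 -0.    -1.   ] F [-0.6 -0.6  4.4] M [0.06 0.1  0.21] w 0.0125 gf 59.8 q [-0.01  0.59  1.52 -0.    1.03  0.29]
[(-40, 34), (-36, 44), (-32, 117), (-28, 115), (-24, 114), (-20, 102), (-16, 24), (-12, 22), (-8, 26), (-4, 213), (0, 203), (4, 208), (8, 214), (12, 210), (16, 207), (20, 210), (24, 213), (28, 206), (32, 211), (36, 214), (40, 216), (44, 213), (48, 210), (52, 212), (56, 215), (60, 214), (64, 213), (68, 215), (72, 213), (76, 214), (80, 215), (84, 216), (88, 216), (92, 217), (96, 215)]
```

The clutch has slipped by about 10°: the mark moved from -2° to -12° under the wing and Mz is 0.21. I'm stopping here, releasing and withdrawing.

>>> {"name": "apply_moves", "arguments": {"grip": [-1,-1,-1,-1,-1], "offset": [[0,0,0],[0,0,0],[0,0,0],[0,0,0],[0,0,0]], "delta_rot": [[0,0,0],[0,0,0],[0,0,0],[0,0,0],[0,0,0]]}}

```text
time_s: 49.2
position: [0.7092, -0.0025, 0.1351]
orientation: [0.803, 0.597, -0.0, -0.0]
contact_force: [0.2, -0.1, -0.5]
grip_width: 0.0837
grip_force: 0.0
```

>>> {"name": "apply_moves", "arguments": {"grip": [-1,-1,-1,-1,-1], "offset": [[0,0,0],[0,0,-0.08],[0,0,-0.12],[0,0,-0.12],[0,0,-0.12]], "delta_rot": [[0,0,0],[0,0,0],[0,0,0],[0,0,0],[0,0,0]]}}

```text
time_s: 49.7
position: [0.7091, -0.0026, 0.2685]
orientation: [0.803, 0.596, -0.0, -0.0]
contact_force: [0.1, -0.3, 0.4]
grip_width: 0.0855
grip_force: 0.0
```

>>> {"name": "apply_moves", "arguments": {"grip": [-1,-1,-1,-1,-1], "offset": [[-0.1,0,-0.05],[-0.12,0,0],[-0.1,0,0],[0,0,0],[0,0,0]], "delta_rot": [[0,0,0],[0,0,0],[0,0,0],[0,0,0],[0,0,0]]}}

```text
time_s: 50.2
position: [0.6814, -0.0949, 0.2823]
orientation: [0.803, 0.596, 0.0, -0.0]
contact_force: [0.1, 0.3, 0.3]
grip_width: 0.0853
grip_force: 0.0
```

```bash
python3 - <<'E'
from h import *
st(); snap('wrist','w23'); 
E
```

```text
t 50.2 pos [ 0.6814 -0.0949  0.2823] yaw 73.15 zax [ 0.  0. -1.] F [0.1 0.3 0.3] M [ 0.   -0.01  0.02] w 0.0853 gf 0.0 q [-0.14  0.42  1.45  0.    1.27  0.15]
```

View pics/w23.png

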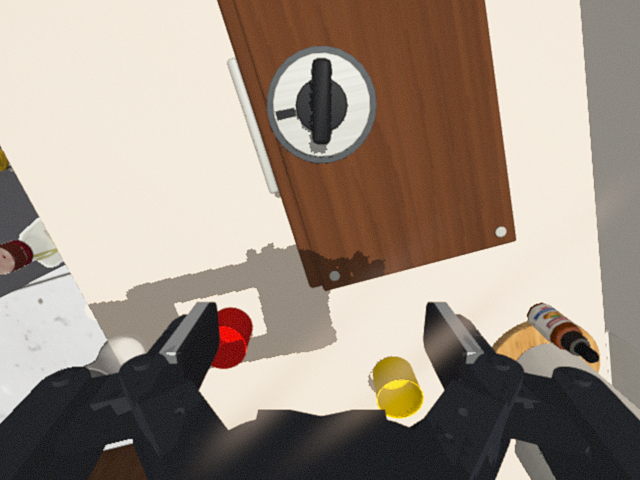

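The drawer front (235–320) sits flush with the case. The flange mark (287,114) is about 10° behind the perpendicular to the wing at (320,100), and the red and yellow cups have not moved.

```bash
python3 -c "
from station import env
print(env.hand_in())"
```

```text
the job is handed in; nothing more can be done
None
```

The job is handed in: all four steel cups are standing in the shut drawer, and the lock screw was tightened until its clutch slipped by about 10°.

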